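# Take out the bearing's split retaining ring

## Robot

A 6-joint arm with a two-finger parallel gripper is mounted at the origin on the work surface. World frame = base frame: x ahead of the robot, y to its left, z up, the work surface at z = 0. Lengths are in mm, angles in rad, forces in N, time in s.
With the tool pointing down it reaches from about 250 to 775 mm from the base axis. Payload 4 kg.
Tool frame: the origin (TCP) lies on the centre line of the jaws, within the pads' length; the fingertips stand 17 mm ahead of it and the grasp point (between the pads) lies 2 mm behind it; x points along the fingers, y is the direction in which the jaws open and shut, and the axes are right-handed (so a half turn about x gives the same grasp; the last joint's range is limited). The gripper opens to 94 mm and grips with 3 to 60 N. Pads are 16 mm wide; open, the fingers measure 119 mm over their backs; the gripper's body (75 mm by 177 mm) begins 78 mm behind the grasp point.
Start: joints at [1.247, 0.087, 1.371, -0, 1.684, -0.103], TCP at [120.464, 536.665, 197.506] pointing down, gripper open.
Joint ranges: [-3.1, 3.1], [-0.76, 2.03], [0.27, 2.55], [-1.08, 4.22], [0.17, 2.65], [-2.57, 2.57]. Speed limits (rad/s): [2.79, 2.79, 3.14, 3.14, 3.14, 3.14].

## Interface

Orientations are given as [roll, pitch, yaw] about the fixed x, y, z axes, in that order (R = Rz(yaw) Ry(pitch) Rx(roll)).
In Python, from cell import r, viewer gives the robot as it stands.
- The arm moves only by the shell command python3 -m inch 'ROWS' [OPENING]. ROWS is JSON, a list of rows, each a list of 2 entries, a list of its own where there are three numbers: the shift along the world's x, y, z in mm, then the turn about the world's z in rad. A call has 1 to 8 rows; each row is the pose to reach, as a shift and turn from the pose commanded when the call began; what a row does not reach only later rows make up. A row lasts 1/10 s, in which the tool goes at most 50 mm and 8.59 degrees, less where a joint would pass 70% of its speed; a pose out of reach is approached as far as the arm can. A call with a gripper value outside its range is refused whole. OPENING is the gripper's target within -1 to 1 (fully open at 1, half-way at 0, shut at -1), set as the call begins (- or left out, the last holds). The fingers move at their own pace and stop on an object; the grip force is fixed at half the most. Time passes only in rows, so rows that repeat a pose let the fingers close. It gives the time, the measured TCP pose, the force and the opening at its end, in the units of the state.
- r.read_state(): the state, without advancing time (a new reading comes with each control period).
- viewer.read_camera(name): name is "scene" or "top" or "wrist"; returns a dict with "color" (420x560x3 uint8, blue, green, red), "z_map" (420x560 float32, mm along the optical axis (not along the pixel's ray), 0 where there is no reading), "K" (3x3 intrinsics, pixels), "world_from_camera" (4x4, takes a point from camera to world coordinates). Camera axes: x right, y up, looking along -z (the intrinsics and any distortion apply to the point x, -y, -z); pixel columns grow to the right and rows downward; lengths in mm; the calibration is good to about 2 mm. A picture is of the moment at which its call begins.
- r.close_job(): hands the job in, once; it reports no verdict.
The state is a dict: "clock": time; "joints": joint angles; "qd": joint speeds; "tau": joint torques, N m; "eef_pos": TCP position; "ee_rot": TCP orientation; "wrist_force": force on the tool from outside, world axes, zero at the start; "moment": the same for the moment, N m; "finger_gap": opening from 0.0 (shut) to 1.0 (fully open).
Only numpy, scipy, OpenCV 4.12 (cv2) and the standard library are available. Lean on these libraries where they do the work, as an engineer would, in place of code of your own. Each camera call takes 0.05 s, during which the arm holds its last target. There are 200 camera calls.

## Task

The bearing under the press has to be pushed out, so its split retaining ring must come off first: take the bent pick from its stand, get its tip under one end of the ring through the slot in the housing, and lift the ring out of its groove with it, without the fingers touching the ring until it is lifted. Set the ring down (do not let it fall) flat in the grey parts tray, hang the pick back upright in its forked stand, and leave the bottle, the wood offcut and the spare bearing where they are.

Things in the scene. Friction and masses are not known exactly. Their poses are not given: they have to be found in the camera images.
- groove (a point): Centre of the ring's groove, at its floor, in the round grey bearing housing (124 mm across) fixed on the base plate of a green arbor press; 60 mm above the bench, 20 mm above the base plate. Groove: radius 40 to 50 mm; outer lip 4 mm high, inner lip 2.5 mm; inside radius 37 mm the bore is open down to the bearing, about 4 mm above the base plate. z up; -x points to the slot.
- slot (a point): Point in the slot on the base plate's top, 45 mm from the groove's centre along its -x, roughly towards the robot; axes as the groove's. The slot cuts the housing wall away within 37 degrees either side of -x, down to the base plate: free space +-27 mm in y, 20 mm high under the ring. The base plate reaches 80 mm from the groove's centre to -x and 85 mm to each side.
- ram (a point): Lower end of the press's 25 mm square ram, above the groove's centre, 65 mm over its floor. The head (60 mm wide, from 22 mm in front of the ram's axis back to the column) spans 120 to 205 mm over the groove floor. In front of it a 10 mm steel guard bow, 110 mm wide, 180 mm over the groove floor, reaches 62 mm out over the slot: an upright gripper strikes it, so lean the pick back 20 degrees or more.
- ring_centre (a point): Centre (half-way up) of the loose flat polished steel split ring: 97 mm outside, 83 mm inside diameter, 4 mm thick, 50 g. The gap is at its own -x (ends 13 degrees either side of -x); at each end a lug 8 mm wide points inward to radius 34 mm. z is its axis. At the start it lies flat in the groove, flush with the outer lip, its ends bridging the slot: 20 mm of free space beneath them.
- ring_end_left (a point): Point on the ring's mid-line (radius 45 mm, half-way up) 20 degrees from its -x axis, on its +y side: the ring's left end, just behind the lug.
- ring_end_right (a point): The same point at the ring's right end, on its -y side.
- pick_handle (a point): Centre of the wooden handle (16 x 16 mm square, 70 mm long along z) of the bent pick, 70 g. Below the handle is a steel collar (24 mm across, 5 mm thick, underside 40 mm below this point), then a straight round shank 6 mm thick down to the elbow, 115 mm below this point. At the start the pick hangs upright in its stand.
- pick_elbow (a point): Elbow of the pick, on the shank's axis, where its foot (26 mm long, 4 mm thick) is bent off towards the pick's +x, 8 degrees below horizontal when the pick is upright. With the pick leaning back 8 degrees (top towards its -x) the foot is level; leaning back 24 degrees it rises 16 degrees towards its tip, and a ring hung on it close to the elbow stays on. Axes as the pick's.
- fork (a point): Where the pick hangs in its fixed stand: in the slot, at the fork's top face, 115 mm above the bench. The slot is 14 mm wide along the stand's x, open towards -x (19 mm away), closed 26 mm behind; plate 6 mm thick, 50 mm wide. The post stands 45 mm behind (+x), the wooden foot is 16 mm high. The shank stands in the slot, the collar rests on the fork, the pick's foot points to the stand's +x.
- tray: Grey open parts tray, fixed to the bench, 200 x 200 mm outside, 22 mm high, walls and floor 5 mm thick, the floor rubber-faced so that things lie fast on it; origin under its centre, axes along its sides.
- oil_bottle: Bystander: small white bottle, 44 mm across, 110 mm tall, origin under it.
- offcut: Bystander: wooden offcut 70 x 45 x 30 mm, origin under it.
- spare_bearing: Bystander: spare bearing, 74 mm across, 16 mm high, origin under it.
Not all that is in view belongs to the job. There is more than one size of the part that bears fork; the job needs the middle-sized.

How it is judged:
By the outcome, as a careful person would: the job done as asked, in the order asked, and still so for the second after the job is handed in, with the robot touching nothing.
It also fails if it takes over 72 s, if anything falls off the work surface, if the arm or the gripper's body presses on something with over 40 N, if the wrist force passes 120 N, or if a joint passes its speed limit or range.

## Working session

There is one attempt and no reset: what is moved stays moved. The work goes in short steps, Python scripts to look and compute and a shell command to move; the robot and the scene stay as the last step left them, time stands still between calls to the robot, and variables do not carry over. Pictures are saved under pics/ and viewed, about 8 in all and at most 12, crops included, and the job is handed in when it is done.

```bash
mkdir -p pics; ls; cat > h.py <<'E'
import numpy as np, cv2
from cell import r, viewer
def grab(n,tag):
    d=viewer.read_camera(n); cv2.imwrite(f'pics/{tag}.png',d['color']); np.savez(f'pics/{tag}.npz',**d); return d
def load(tag): return dict(np.load(f'pics/{tag}.npz'))
def ray(d,u,v):
    K=d['K'];T=d['world_from_camera']
    c=np.array([(u-K[0,2])/K[0,0],-(v-K[1,2])/K[1,1],-1.])
    return T[:3,3],T[:3,:3]@c
def onz(d,u,v,z):
    o,w=ray(d,u,v); return o+w*(z-o[2])/w[2]
def pt(d,u,v):
    o,w=ray(d,u,v); return o+w*d['z_map'][int(round(v)),int(round(u))]
def proj(d,p):
    T=d['world_from_camera'];c=T[:3,:3].T@(np.asarray(p,float)-T[:3,3]);K=d['K']
    return K[0,2]+K[0,0]*c[0]/-c[2], K[1,2]-K[1,1]*c[1]/-c[2]
def cloud(d):
    z=d['z_map'];v,u=np.mgrid[:z.shape[0],:z.shape[1]];K=d['K'];T=d['world_from_camera']
    c=np.stack([(u-K[0,2])/K[0,0]*z,-(v-K[1,2])/K[1,1]*z,-z],-1); P=c@T[:3,:3].T+T[:3,3]; P[z==0]=np.nan; return P
E
python3 - <<'E'
from h import *
s=grab('scene','s0');t=grab('top','t0')
for d in(s,t): print(d['world_from_camera'].round(2),d['K'].round(1), [k for k in d])
print(r.read_state())
cv2.imwrite('pics/both0.png',cv2.resize(np.vstack([s['color'],t['color']]),None,fx=.71,fy=.71))
E
```

```text
pics
[[ 4.20000e-01 -8.10000e-01  4.10000e-01  9.33750e+02]
 [ 9.10000e-01  3.70000e-01 -2.00000e-01 -1.51410e+02]
 [ 1.00000e-02  4.60000e-01  8.90000e-01  1.08619e+03]
 [ 0.00000e+00  0.00000e+00  0.00000e+00  1.00000e+00]] [[478.4   0.  273.3]
 [  0.  478.4 214.1]
 [  0.    0.    1. ]] ['color', 'z_map', 'K', 'world_from_camera']
[[-0.00000e+00  1.00000e+00 -5.00000e-02  4.22490e+02]
 [-1.00000e+00 -0.00000e+00  3.00000e-02  7.76000e+01]
 [ 3.00000e-02  5.00000e-02  1.00000e+00  1.06928e+03]
 [ 0.00000e+00  0.00000e+00  0.00000e+00  1.00000e+00]] [[407.7   0.  278.8]
 [  0.  407.7 207.4]
 [  0.    0.    1. ]] ['color', 'z_map', 'K', 'world_from_camera']
{'clock': 0.1, 'joints': array([ 1.24690055e+00,  8.78835460e-02,  1.37209701e+00, -1.15766515e-05,
        1.68362645e+00, -1.03075803e-01]), 'qd': array([ 0.00063532, -0.00167026, -0.00345064, -0.00293825,  0.00056121,
        0.00170004]), 'tau': array([ 1.78451690e-03, -3.41250408e+01, -3.03302372e+01,  7.19412672e-02,
        3.04137915e-02, -8.69516452e-05]), 'eef_pos': array([120.29543385, 536.15002736, 196.42302195]), 'ee_rot': array([-1.66816034,  1.56878195, -1.88898161]), 'wrist_force': array([ 0.13798034, -0.53321582, -0.15949756]), 'moment': array([-0.0191914 ,  0.02923271, -0.0121472 ]), 'finger_gap': 0.9992381803932928}
```

View pics/s0.png

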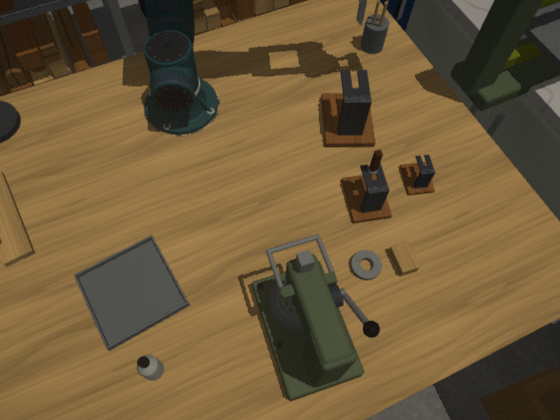

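View pics/t0.png

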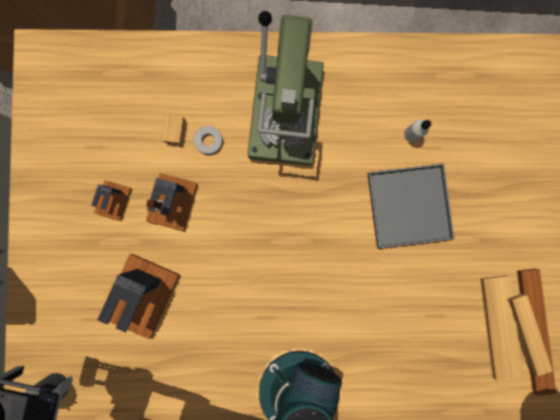

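```bash
python3 - <<'E'
from h import *
s=load('s0');t=load('t0')
P=cloud(t);Q=cloud(s)
def mr(n,m,A):
    q=A[m];
    if len(q)<5: print(n,len(q));return
    rr=cv2.minAreaRect(q[:,:2].astype(np.float32)); print(n,len(q),'mean',q.mean(0).round(1),'rect',np.round(rr[0],1),np.round(rr[1],1),round(rr[2],1))
for nm,A in(('top',P),('scene',Q)):
    x,y,z=A[...,0],A[...,1],A[...,2]
    print(nm,'bench z',np.nanmedian(z))
    B=lambda u0,u1,v0,v1:(x>u0)&(x<u1)&(y>v0)&(y<v1)
    for k,q in(('bigprobe',(420,460,340,370)),):pass
    c=pt(t,172,200); 
    st=B(400,560,280,420)
    mr('foot',st&(z>12)&(z<20),A); mr('fork',st&(z>109)&(z<118),A); mr('pick',st&(z>125),A)
    tr=B(320,620,-420,-150); mr('tray',tr&(z>17)&(z<26),A)
    pr=B(500,900,-60,220); mr('base',pr&(z>36)&(z<44),A); mr('hous',pr&(z>57)&(z<67),A);mr('bow',pr&(z>225)&(z<250),A);mr('head',pr&(z>255),A)
print(pt(t,172,200),pt(s,375,158),pt(t,285,150))
cv2.imwrite('pics/c1.png',np.hstack([cv2.resize(t['color'][160:240,140:210],(350,400),interpolation=2),cv2.resize(s['color'][230:400,240:370],(306,400),interpolation=2)]))
E
```

```text
top bench z -1.492982380948206
foot 1031 mean [476.6 322.6  14.7] rect [487.8 329. ] [ 99.9 129.6] 74.7
fork 574 mean [498.9 324.4 113.2] rect [493.8 327.4] [51.9 79.9] 75.9
pick 108 mean [472.8 329.1 171.7] rect [473.5 332.6] [16.  15.7] 80.6
tray 569 mean [ 475.4 -291.7   20.1] rect [ 476.8 -292.7] [199.9 201.9] 6.5
base 2465 mean [696.9  32.6  38.7] rect [724.7  33.9] [168.4 267.5] 83.2
hous 556 mean [663.9  39.9  61.7] rect [670.6  39.5] [113.   98.2] 83.9
bow 1232 mean [676.2  50.8 241.3] rect [699.5  40.9] [117.5 181.4] 85.1
head 3164 mean [754.9  37.1 267.3] rect [753.7  52.9] [105.3 206. ] 83.2
scene bench z 0.4420612219070108
foot 867 mean [488.4 316.2  15.7] rect [488.4 327.2] [ 96.9 135.6] 79.0
fork 508 mean [501.4 322.7 114.4] rect [495.9 326.6] [51.9 83.2] 74.0
pick 184 mean [477.9 328.5 164.7] rect [475.5 330.1] [18.5 17.9] 0.7
tray 823 mean [ 485.1 -300.6   21.7] rect [ 478.6 -295.2] [202.2 200.4] 6.6
base 3130 mean [746.1 -11.3  39.9] rect [727.9  31.6] [169.4 268.7] 83.4
hous 586 mean [688.5  -2.   63.2] rect [740.1   7.5] [240.4  57.2] 2.3
bow 1531 mean [698.1  39.  242.6] rect [733.5  37.1] [114.9 251.2] 87.8
head 4310 mean [765.2  31.5 268.6] rect [756.3  49.4] [106.2 205.9] 83.6
[491.72059725 325.29176845  15.87761705] [476.42650922 324.99108646 174.57986748] [617.36244402  34.74693544  38.58080727]
```

View pics/c1.png

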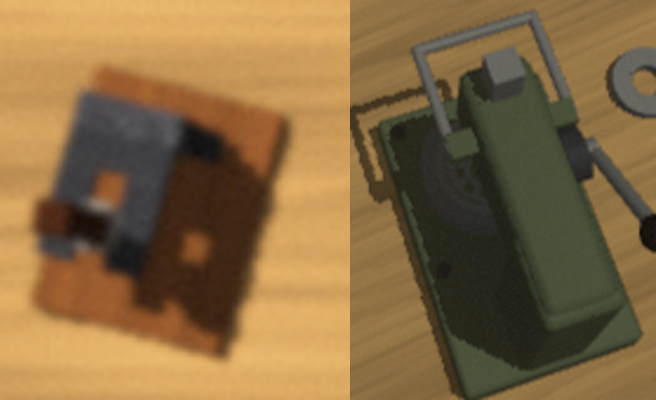

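```bash
python3 - <<'E'
from h import *
from scipy.spatial.transform import Rotation as R
s=r.read_state()
M=R.from_euler('xyz',s['ee_rot']).as_matrix(); print(M.round(3)); a=np.degrees(np.arctan2(M[1,1],M[0,1])); print('jaw ang',a, 'need turn to 75/-105:',np.radians(75-a),np.radians(-105-a))
print('shift to pick',np.array([474.5,331.5,260])-s['eef_pos'])
w=grab('wrist','w0'); print(w['world_from_camera'].round(2),w['K'].round(1))
# tray & bow details from both
for n in('s0','t0'):
    A=cloud(load(n)); x,y,z=A[...,0],A[...,1],A[...,2]
    c=np.radians(-6.7);X=(x-672.7)*np.cos(c)+(y-39)*np.sin(c);Y=-(x-672.7)*np.sin(c)+(y-39)*np.cos(c)
    m=(z>225)&(z<255)&(abs(Y)<40)&(X<-25)&(X>-110); print(n,'bow local x',np.percentile(X[m],[1,50,99]).round(1),'z',np.percentile(z[m],[1,50,99]).round(1))
    m=(z>225)&(z<255)&(X<-30)&(X>-110)&(abs(Y)<80);print('bow y',np.percentile(Y[m],[1,99]).round(1))
E
```

```text
[[-0.001  0.219  0.976]
 [-0.002  0.976 -0.219]
 [-1.    -0.002 -0.   ]]
jaw ang 77.34788446471578 need turn to 75/-105: -0.04097831436571492 -3.1825709679555083
shift to pick [ 354.20456615 -204.65002736   63.57697805]
[[ 2.2000e-01 -9.4000e-01 -2.7000e-01  4.1070e+01]
 [ 9.8000e-01  2.1000e-01  6.0000e-02  5.5400e+02]
 [-0.0000e+00 -2.8000e-01  9.6000e-01  3.8334e+02]
 [ 0.0000e+00  0.0000e+00  0.0000e+00  1.0000e+00]] [[299.5   0.  285.1]
 [  0.  299.5 215.4]
 [  0.    0.    1. ]]
s0 bow local x [-61.2 -55.3 -51.3] z [238.5 244.  247.8]
bow y [-55.   53.7]
t0 bow local x [-63.2 -59.1 -53.5] z [237.6 242.1 245.8]
bow y [-53.7  55. ]
```

```bash
python3 -m inch '[[[0,0,50],0],[[30,-10,90],0],[[70,-40,104],0],[[112,-65,104],-0.02],[[155,-90,104],-0.04],[[198,-115,104],-0.04],[[241,-140,104],-0.04],[[284,-165,104],-0.04]]' 1
python3 -m inch '[[[40,-22,0],0],[[70,-40,0],0],[[70,-40,-35],0],[[70,-40,-35],0],[[70,-40,-35],0]]'
python3 - <<'E'
from h import *
w=grab('wrist','w1'); print(r.read_state())
E
```

```text
clock: 0.95
eef_pos: [405.5, 370.5, 301.2]
ee_rot: [-3.004, 1.571, 3.018]
wrist_force: [0.2, 0.3, -0.2]
finger_gap: 0.998
clock: 1.45
eef_pos: [473.4, 331.7, 265.5]
ee_rot: [-2.463, 1.568, -2.724]
wrist_force: [-0.0, 0.6, 0.7]
finger_gap: 1.001
{'clock': 1.5, 'joints': array([ 5.13642243e-01,  1.49274274e-01,  1.16498153e+00,  2.55622694e-04,
        1.82679075e+00, -7.97187751e-01]), 'qd': array([ 1.05059676e-02, -1.96355809e-02, -3.78604461e-02, -5.76693224e-05,
       -3.65114808e-03, -1.56072467e-03]), 'tau': array([-4.54475172e-01, -3.49360156e+01, -2.89197564e+01,  1.26036137e-02,
        6.04636688e-02, -4.21547111e-05]), 'eef_pos': array([473.78948076, 332.37603528, 267.38456794]), 'ee_rot': array([1.19875997, 1.57019686, 0.93885843]), 'wrist_force': array([ 0.67291463, -0.07010365,  0.86127904]), 'moment': array([ 0.02450402,  0.03543931, -0.11098356]), 'finger_gap': 1.0046423621451614}
```

View pics/w1.png

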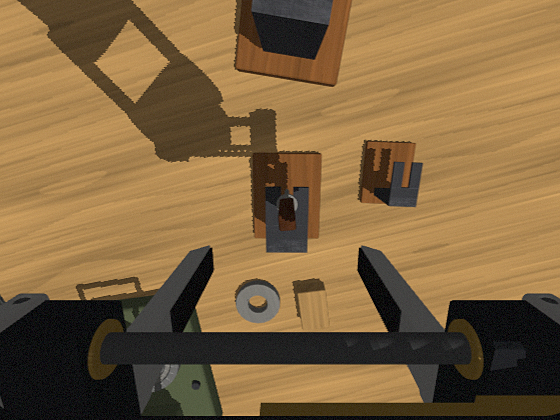

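```bash
python3 - <<'E'
from h import *
w=load('w1');A=cloud(w);x,y,z=A[...,0],A[...,1],A[...,2]
near=(abs(x-474)<60)&(abs(y-331)<60)
for n,lo,hi in(('foot',12,20),('fork',111,119),('hand',183,197)):
    q=A[near&(z>lo)&(z<hi)]
    if len(q)>4:
        rr=cv2.minAreaRect(q[:,:2].astype(np.float32));print(n,len(q),q.mean(0).round(1),np.round(rr[0],1),np.round(rr[1],1),round(rr[2],1))
E
```

```text
foot 3265 [465.  333.7  15.7] [486.  329.9] [100.2 121.6] 75.0
fork 2014 [496.6 326.5 114.8] [495.1 327.3] [49.9 79.5] 74.9
hand 300 [474.  332.7 189.2] [474.9 332.5] [15.8 16. ] 79.3
```

```bash
python3 -m inch '[[[1,0.5,-30],0],[[1,0.5,-60],0],[[1,0.5,-85],0],[[1,0.5,-93],0],[[1,0.5,-93],0],[[1,0.5,-93],0]]' 1
python3 -m inch '[[[0,0,0],0],[[0,0,0],0],[[0,0,0],0],[[0,0,0],0],[[0,0,0],0],[[0,0,0],0]]' -1
python3 -m inch '[[[0,0,0],0],[[0,0,0],0],[[0,0,2],0],[[0,0,4],0],[[0,0,7],0],[[0,0,10],0],[[0,0,10],0]]'
```

```text
clock: 2.1
eef_pos: [475.9, 333.4, 176.1]
ee_rot: [0.796, 1.567, 0.536]
wrist_force: [1.0, -0.2, 1.4]
finger_gap: 0.998
clock: 2.7
eef_pos: [475.1, 332.3, 173.5]
ee_rot: [2.977, 1.571, 2.716]
wrist_force: [0.8, -0.6, -0.4]
finger_gap: 0.527
clock: 3.4
eef_pos: [475.4, 332.5, 184.2]
ee_rot: [0.821, 1.57, 0.561]
wrist_force: [0.1, 0.3, -0.2]
finger_gap: 0.161
```

```bash
python3 -m inch '[[[0,0,0],0],[[0,0,0],0],[[0,0,0],0],[[0,0,4],0],[[0,0,8],0],[[0,0,8],0]]'
python3 - <<'E'
from h import *
w=grab('wrist','w2');A=cloud(w);x,y,z=A[...,0],A[...,1],A[...,2]
s=r.read_state();print(s['eef_pos'],s['finger_gap'],s['wrist_force'])
near=(abs(x-474.8)<10)&(abs(y-332.5)<10)&(z>150)
q=A[near];print(len(q),q.mean(0),q[:,2].min(),q[:,2].max())
cv2.imwrite('pics/c2.png',cv2.resize(w['color'][120:330,200:380],None,fx=2.5,fy=2.5))
E
```

```text
clock: 4.0
eef_pos: [475.6, 332.6, 192.6]
ee_rot: [0.788, 1.569, 0.527]
wrist_force: [-0.2, 0.3, -0.6]
finger_gap: 0.16
[475.41062842 332.56158098 192.24836367] 0.16186321147184599 [-0.40387096  0.69782248 -0.73062325]
2238 [471.89311604 332.7396044  228.30140343] 150.23842812594518 313.7971683294552
```

View pics/c2.png

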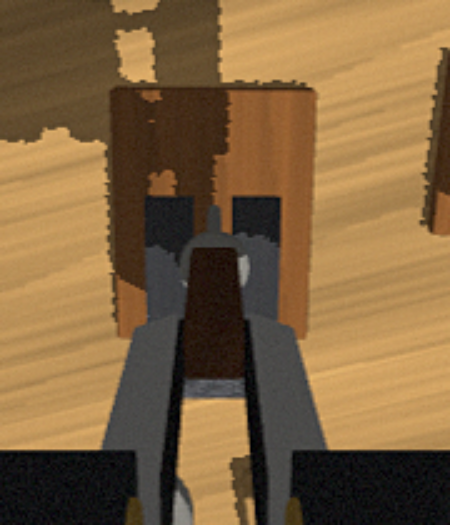

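```bash
python3 - <<'E'
from h import *
w=load('w2');A=cloud(w);C=w['color']
x,y,z=A[...,0],A[...,1],A[...,2]
d=np.array([.966,-.259]); X=(x-474.8)*d[0]+(y-332.5)*d[1]; Y=(x-474.8)*.259+(y-332.5)*.966
for zz in range(115,216,4):
    m=(z>=zz)&(z<zz+4)&(abs(Y)<14)&(abs(X)<25)
    if m.sum()>3: print(zz,m.sum(),'X',np.percentile(X[m],[2,98]).round(1),'Y',np.percentile(Y[m],[2,98]).round(1))
E
```

```text
115 135 X [-18.3  23.7] Y [-13.8  14. ]
127 19 X [-11.2  -4.7] Y [-10.    9.9]
131 177 X [-11.2   6. ] Y [-10.3  12.2]
135 41 X [-10.9   3.5] Y [-11.1  10.3]
139 24 X [-7.5 -5.5] Y [-7.1  8. ]
143 31 X [-7.5 -5.7] Y [-6.8  7.8]
147 29 X [-7.5 -5.9] Y [-7.2  7.7]
151 32 X [-7.6 -6.1] Y [-6.6  8. ]
155 29 X [-7.6 -6.5] Y [-6.6  7.4]
159 32 X [-7.7 -6.4] Y [-6.4  7.7]
163 37 X [-7.7 -5.5] Y [-7.   7.8]
167 34 X [-7.6 -5.5] Y [-7.   7.8]
171 43 X [-7.6 -6.1] Y [-7.3  8. ]
175 38 X [-7.7 -6.2] Y [-6.6  7.4]
179 48 X [-7.5 -6.3] Y [-7.   7.8]
183 42 X [-7.7 -5.5] Y [-7.1  7.7]
187 52 X [-7.8 -5.8] Y [-7.5  7.5]
191 52 X [-7.7 -5.9] Y [-7.3  8. ]
195 53 X [-7.8 -6.5] Y [-7.1  7.2]
199 101 X [-8.9  5.4] Y [-10.2  11.4]
203 574 X [-8.8  7.8] Y [-11.   10.6]
207 60 X [-9.2 -2.6] Y [-13.5  13.6]
211 101 X [-9.1  7.5] Y [-13.8  13.6]
215 66 X [-9.3  2.1] Y [-13.5  13.3]
```

```bash
python3 -m inch '[[[-10,2.7,0],0],[[-25,6.7,0],0],[[-45,12,0],0],[[-68,18,0],0],[[-68,18,10],0],[[-68,0,30],0.03],[[-68,-35,30],0.08],[[-68,-75,30],0.13]]'
python3 -m inch '[[[0,-45,0],0.05],[[0,-90,0],0.1],[[0,-135,0],0.15],[[0,-180,0],0.2],[[0,-225,0],0.245],[[0,-270,0],0.245],[[0,-315,0],0.245],[[0,-360,0],0.245]]'
python3 -m inch '[[[-3,-45,0],0],[[-6,-90,0],0],[[-10,-135,0],0],[[-10,-175,0],0],[[-10,-200,0],0],[[-10,-200,0],0],[[-10,-200,0],0]]'
```

```text
clock: 4.85
eef_pos: [407.2, 257.3, 222.9]
ee_rot: [0.493, 1.568, 0.367]
wrist_force: [0.7, -0.7, -0.3]
finger_gap: 0.163
clock: 5.65
eef_pos: [406.8, -104.4, 222.5]
ee_rot: [-0.483, 1.569, -0.369]
wrist_force: [0.9, 0.5, -1.2]
finger_gap: 0.16
clock: 6.35
eef_pos: [397.0, -302.5, 221.7]
ee_rot: [1.347, 1.57, 1.46]
wrist_force: [-0.4, 1.0, -0.4]
finger_gap: 0.16
```

```bash
python3 -m inch '[[[0,0,-30],0],[[0,0,-60],0],[[0,0,-69],0],[[0,0,-69],0],[[-10,-1,-69],0],[[-15,-2,-69],0],[[-22,-2.5,-69],0],[[-30,-3.5,-71],0]]'
python3 -m inch '[[[-8,-1,-1],0],[[-16,-2,-3],0],[[-24,-3,-5],0],[[-32,-3.5,-8],0],[[-40,-4.5,-11],0],[[-47,-5.3,-14],0],[[-47,-5.3,-14],0],[[-47,-5.3,-14],0]]'
python3 - <<'E'
from h import *
s=grab('scene','s3');w=grab('wrist','w3')
a=cv2.resize(s['color'][200:370,60:260],None,fx=2,fy=2);b=w['color'][40:380,120:440]
cv2.imwrite('pics/c3.png',np.hstack([a,b]))
print(r.read_state()['eef_pos'],r.read_state()['moment'])
E
```

```text
clock: 7.15
eef_pos: [367.5, -306.9, 152.2]
ee_rot: [-0.736, 1.567, -0.622]
wrist_force: [1.2, -0.2, 0.4]
finger_gap: 0.163
clock: 7.95
eef_pos: [323.3, -308.5, 136.2]
ee_rot: [-2.716, 1.567, -2.607]
wrist_force: [1.0, -0.3, -0.5]
finger_gap: 0.162
[ 323.55843006 -308.62369107  136.37756192] [ 0.04163203 -0.39020746  0.04207135]
```

View pics/c3.png

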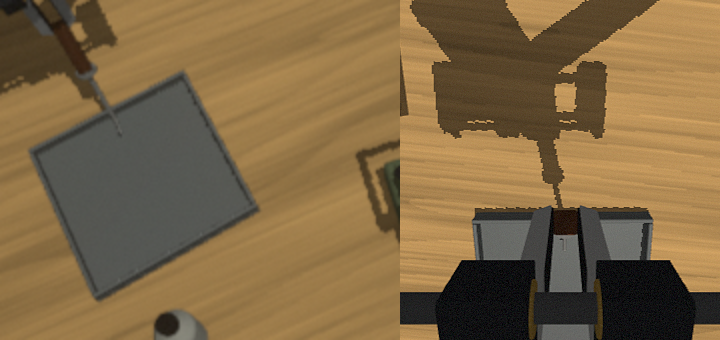

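```bash
python3 -m inch '[[[1,0,20],0],[[1,0,50],0],[[1,0,80],0],[[1,0,100],0],[[1,0,100],0],[[1,0,100],0]]'
cat > lean.py <<'E'
from h import *
import sys
yaw=float(sys.argv[1])
s=grab('scene','s_'+sys.argv[2]); st=r.read_state(); T=st['eef_pos']; g=T+[0,0,2]
A=cloud(s);c,sn=np.cos(np.radians(yaw)),np.sin(np.radians(yaw))
D=A-g;X=D[...,0]*c+D[...,1]*sn;Y=-D[...,0]*sn+D[...,1]*c;Z=D[...,2]
m=(abs(Y)<11)&(X>-20)&(X<130)&(Z<-22)&(Z>-160)&(A[...,2]>35)
q=np.c_[X[m],Y[m],Z[m]];print(T.round(1),len(q))
l=np.hypot(q[:,0],q[:,2])
for a in range(20,190,8):
    k=(l>=a)&(l<a+8)
    if k.sum()>2: print(a,k.sum(),np.median(q[k],0).round(1), 'ang',np.degrees(np.arctan2(np.median(q[k,0]),-np.median(q[k,2]))).round(1))
E
python3 lean.py 6.5 a
```

```text
clock: 8.65
eef_pos: [324.2, -308.7, 235.9]
ee_rot: [-2.775, 1.566, -2.666]
wrist_force: [-0.5, 0.3, -1.3]
finger_gap: 0.162
[ 323.9 -308.3  234.9] 237
28 18 [ 22.8   1.  -23.7] ang 43.9
36 27 [ 25.7  -1.1 -30.4] ang 40.2
44 32 [ 28.8  -0.2 -38.8] ang 36.6
52 29 [ 31.8  -0.1 -46.5] ang 34.3
60 40 [ 35.4   0.5 -51.7] ang 34.4
68 5 [ 34.2  -0.5 -64.9] ang 27.8
76 9 [ 36.6  -1.5 -70.7] ang 27.3
84 10 [ 39.1  -1.  -78. ] ang 26.6
92 10 [ 42.2  -0.9 -87.7] ang 25.7
100 7 [ 46.   -1.2 -95.3] ang 25.8
108 8 [ 49.2  -1.6 -99.6] ang 26.3
116 10 [  51.1   -1.1 -109.8] ang 25.0
124 7 [  54.2   -1.2 -116.2] ang 25.0
132 12 [  58.1   -2.1 -124. ] ang 25.1
140 13 [  74.9   -1.6 -123.1] ang 31.3
```

```bash
python3 -m inch '[[[10,35,0],0],[[25,75,0],-0.03],[[40,115,0],-0.07],[[60,155,0],-0.11],[[80,195,0],-0.15],[[100,235,0],-0.19],[[120,275,0],-0.23],[[140,310,0],-0.23]]'
python3 -m inch '[[[20,30,0],0],[[40,55,0],0],[[57,72,0],0],[[57,72,0],0],[[57,72,0],0]]'
python3 - <<'E'
from h import *
w=grab('wrist','w4');print(r.read_state()['eef_pos'])
print([np.round(proj(w,p)) for p in ((672.7,39,60),(626,51.6,60),(595,48,40))])
cv2.imwrite('pics/c4.png',cv2.resize(w['color'][180:420,160:420],None,fx=2.5,fy=2.5))
E
```

```text
clock: 9.5
eef_pos: [463.8, 3.4, 234.3]
ee_rot: [-2.829, 1.563, -2.95]
wrist_force: [0.8, -0.7, -0.7]
finger_gap: 0.158
clock: 10.0
eef_pos: [520.4, 73.1, 234.4]
ee_rot: [-2.709, 1.562, -2.829]
wrist_force: [-0.3, 0.5, -1.0]
finger_gap: 0.162
[520.32934316  72.64509648 235.04362498]
[array([274., 309.]), array([279., 277.]), array([274., 250.])]
```

View pics/c4.png

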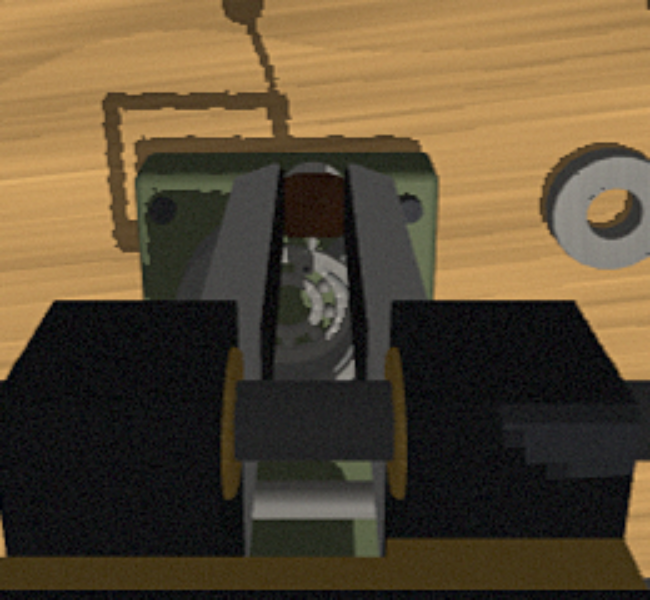

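```bash
python3 - <<'E'
from h import *
t=load('t0');w=load('w4');s=load('s_a')
def cr(d,x0,x1,y0,y1,f): 
    a=cv2.resize(d['color'][y0:y1,x0:x1],(int((x1-x0)*f),int((y1-y0)*f)),interpolation=cv2.INTER_CUBIC); return cv2.convertScaleAbs(a,alpha=1.5)
a=cr(t,245,325,100,168,5);b=cr(w,255,310,245,340,5)
H=max(a.shape[0],b.shape[0]);P=lambda i:cv2.copyMakeBorder(i,0,H-i.shape[0],0,0,0)
cv2.imwrite('pics/c5.png',np.hstack([P(a),P(b)])); print(a.shape,b.shape)
for d,n in((t,'t'),(w,'w')):
  for nm,l in(('c',(0,0)),('L',(-42.3,15.4)),('R',(-42.3,-15.4))):
    p=(672.7+.993*l[0]+.117*l[1],39-.117*l[0]+.993*l[1],63);u=proj(d,p);o=(245,100) if n=='t' else (255,245)
    print(n,nm,np.round([(u[0]-o[0])*5+(0 if n=='t' else 400),(u[1]-o[1])*5]))
E
```

```text
(340, 400, 3) (475, 275, 3)
t c [193. 131.]
t L [153. 211.]
t R [214. 218.]
w c [497. 324.]
w L [553. 184.]
w R [437. 184.]
```

View pics/c5.png

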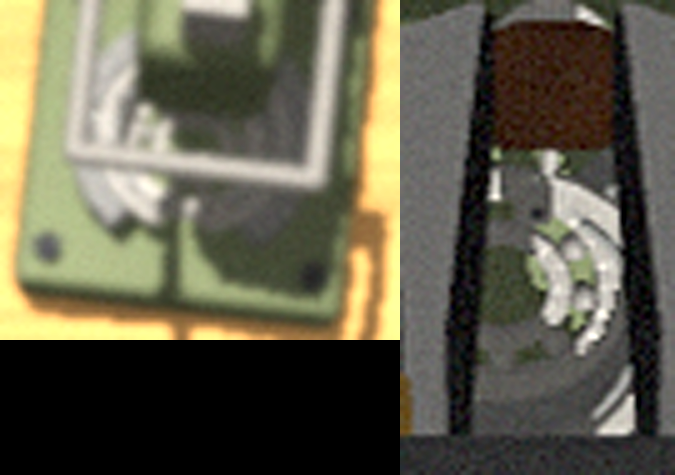

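```bash
cat > ringmap.py <<'E'
from h import *
import sys
c=np.radians(-6.7)
for n in sys.argv[1:]:
    A=cloud(load(n));x,y,z=A[...,0]-672.7,A[...,1]-39,A[...,2]
    X=x*np.cos(c)+y*np.sin(c);Y=-x*np.sin(c)+y*np.cos(c)
    R=np.hypot(X,Y);a=np.degrees(np.arctan2(Y,-X))
    print(n)
    for nm,lo,hi in(('lug34.5-40',34.5,40),('ring42-48',42,48),('lip50-60',51,60)):
        o=''
        for d in range(-60,61,4):
            m=(R>lo)&(R<hi)&(a>=d)&(a<d+4)&(z<100)
            o+=f'{d}:{np.median(z[m]):.0f}({m.sum()}) ' if m.sum()>0 else f'{d}:- '
        print(nm,o)
E
python3 ringmap.py t0 w4 s0
```

```text
t0
lug34.5-40 -60:44(1) -56:59(1) -52:39(1) -48:64(1) -44:59(1) -40:62(1) -36:61(1) -32:44(2) -28:44(2) -24:- -20:60(1) -16:61(1) -12:63(2) -8:40(3) -4:40(3) 0:42(2) 4:42(2) 8:44(4) 12:59(3) 16:62(1) 20:61(1) 24:39(1) 28:40(3) 32:38(1) 36:44(2) 40:51(2) 44:59(1) 48:41(1) 52:44(1) 56:42(2) 60:- 
ring42-48 -60:65(2) -56:61(3) -52:62(2) -48:61(3) -44:61(3) -40:60(3) -36:59(2) -32:61(4) -28:61(4) -24:61(4) -20:59(3) -16:59(5) -12:40(5) -8:40(4) -4:38(2) 0:38(4) 4:37(3) 8:39(3) 12:49(4) 16:62(2) 20:64(3) 24:61(4) 28:60(4) 32:63(2) 36:62(2) 40:61(3) 44:63(3) 48:62(3) 52:60(2) 56:63(2) 60:- 
lip50-60 -60:61(6) -56:62(5) -52:61(5) -48:62(5) -44:63(7) -40:61(5) -36:48(11) -32:38(5) -28:38(4) -24:38(6) -20:39(6) -16:38(4) -12:38(6) -8:37(3) -4:39(6) 0:41(4) 4:38(7) 8:39(4) 12:38(6) 16:36(6) 20:38(7) 24:38(5) 28:39(5) 32:40(11) 36:61(7) 40:62(5) 44:62(5) 48:63(4) 52:61(7) 56:62(6) 60:63(5) 
w4
lug34.5-40 -60:- -56:- -52:- -48:- -44:- -40:- -36:- -32:- -28:- -24:- -20:- -16:- -12:- -8:- -4:41(5) 0:42(10) 4:41(10) 8:42(10) 12:54(16) 16:63(11) 20:64(8) 24:- 28:40(1) 32:59(1) 36:60(6) 40:62(4) 44:6
[... 385 characters left out ...]
-4:- 0:- 4:- 8:- 12:- 16:- 20:- 24:- 28:- 32:45(5) 36:56(8) 40:- 44:- 48:- 52:- 56:- 60:- 
s0
lug34.5-40 -60:44(3) -56:44(1) -52:44(1) -48:- -44:- -40:- -36:- -32:- -28:- -24:- -20:- -16:- -12:- -8:- -4:- 0:- 4:- 8:- 12:- 16:- 20:- 24:- 28:- 32:- 36:- 40:- 44:- 48:- 52:- 56:- 60:- 
ring42-48 -60:63(4) -56:64(3) -52:63(3) -48:- -44:- -40:- -36:- -32:65(1) -28:66(4) -24:63(3) -20:64(5) -16:65(1) -12:- -8:- -4:- 0:- 4:- 8:- 12:- 16:- 20:- 24:- 28:- 32:- 36:- 40:- 44:- 48:- 52:- 56:- 60:- 
lip50-60 -60:64(9) -56:64(6) -52:64(8) -48:64(7) -44:64(6) -40:64(3) -36:- -32:- -28:- -24:- -20:37(1) -16:40(4) -12:40(2) -8:- -4:- 0:- 4:- 8:- 12:- 16:- 20:- 24:- 28:- 32:- 36:- 40:- 44:- 48:- 52:- 56:- 60:-
```

```bash
python3 lean.py -6.7 b | tail -12; python3 - <<'E'
from h import *
from scipy.spatial.transform import Rotation as R
M=R.from_euler('xyz',r.read_state()['ee_rot']).as_matrix();print(M.round(3),np.degrees(np.arctan2(-M[0,1],M[1,1])))
E
```

```text
36 24 [ 24.4  -1.8 -31.3] ang 38.0
44 27 [ 27.5  -2.7 -38.8] ang 35.3
52 26 [ 30.5  -1.8 -47.8] ang 32.5
60 37 [ 34.   -1.4 -53.7] ang 32.4
68 3 [ 37.6  -2.9 -58. ] ang 32.9
76 7 [ 34.3  -1.4 -72.8] ang 25.2
84 8 [ 37.4  -1.1 -78.8] ang 25.4
92 7 [ 41.2  -2.4 -85.7] ang 25.7
100 8 [ 44.3  -1.5 -94.5] ang 25.1
108 8 [ 47.3  -2.7 -99.9] ang 25.3
132 7 [  55.5   -1.6 -125.5] ang 23.9
140 18 [  69.5   -2.3 -124.8] ang 29.1
[[-0.006  0.122  0.993]
 [-0.002  0.993 -0.122]
 [-1.    -0.003 -0.005]] -6.992050655102861
```

```bash
python3 -m inch '[[[0.5,4,-20],0],[[0.5,4,-45],0],[[0.5,4,-60],0],[[0.5,4,-60],0],[[10,2.8,-60],0],[[20,1.6,-60],0],[[20,1.6,-60],0]]'
python3 - <<'E'
from h import *
t=grab('top','t5');w=grab('wrist','w5');s=grab('scene','s5')
print(r.read_state()['eef_pos'],r.read_state()['wrist_force'])
def cr(d,x0,x1,y0,y1,f): 
    a=cv2.resize(d['color'][y0:y1,x0:x1],(int((x1-x0)*f),int((y1-y0)*f)),interpolation=cv2.INTER_CUBIC); return cv2.convertScaleAbs(a,alpha=1.6)
a=cr(t,245,325,100,180,5);b=cr(w,230,330,180,340,2.5);c=cr(s,240,340,230,330,4)
H=400;P=lambda i:cv2.copyMakeBorder(i,0,H-i.shape[0],0,0,0)[:, :400]
P=lambda i:cv2.copyMakeBorder(i,0,H-i.shape[0],0,0,0)
print(a.shape,b.shape,c.shape)
cv2.imwrite('pics/c6.png',cv2.resize(np.hstack([P(a),P(b),P(c)]),None,fx=.75,fy=.75))
E
```

```text
clock: 10.8
eef_pos: [543.5, 74.4, 177.7]
ee_rot: [-1.815, 1.569, -1.936]
wrist_force: [-0.3, 0.5, -0.9]
finger_gap: 0.159
[541.85475773  74.83281532 177.04022163] [-0.80545858  0.33571185  0.07345188]
(400, 400, 3) (400, 250, 3) (400, 400, 3)
```

View pics/c6.png

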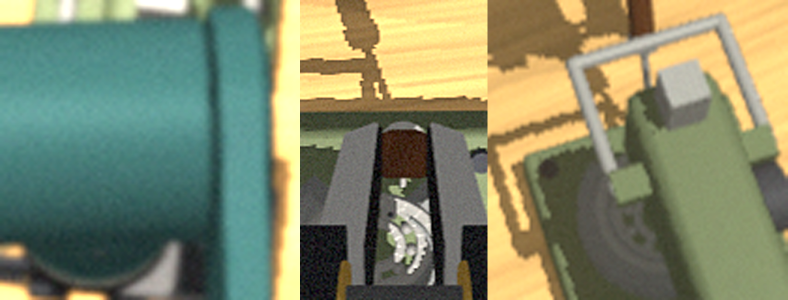

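```bash
python3 -m inch '[[[6,-0.7,-2],0],[[12,-1.4,-2],0],[[18,-2.1,-2],0],[[24,-2.9,-2],0],[[24,-2.9,-2],0]]'; python3 -m inch '[[[4,-0.5,0],0],[[8,-1,0],0],[[8,-1,0],0]]'; python3 lean.py -6.7 c | tail -6
python3 - <<'E'
from h import *
# wrist depth around foot crossing
w=grab('wrist','w6');np.set_printoptions(suppress=True)
A=cloud(w);c=np.radians(-6.7);x,y,z=A[...,0]-672.7,A[...,1]-39,A[...,2]
X=x*np.cos(c)+y*np.sin(c);Y=-x*np.sin(c)+y*np.cos(c)
for yy in range(4,30,2):
    o=f'Y{yy}: '
    for xx in range(-64,-20,4):
        m=(abs(X-xx-2)<2)&(abs(Y-yy-1)<1)&(z<110)
        o+=f'{xx}:{np.median(z[m]):.0f} ' if m.sum() else f'{xx}:-- '
    print(o)
E
```

```text
clock: 11.45
eef_pos: [566.1, 71.7, 174.2]
ee_rot: [-2.57, 1.567, -2.692]
wrist_force: [-0.5, -0.4, -0.2]
finger_gap: 0.161
clock: 11.75
eef_pos: [573.8, 70.8, 174.4]
ee_rot: [-2.562, 1.567, -2.684]
wrist_force: [-0.4, 0.1, 0.1]
finger_gap: 0.162
[573.5  70.9 174.4] 66
28 17 [ 22.5  -4.5 -23.8] ang 43.4
36 22 [ 25.7  -1.6 -32.2] ang 38.6
44 13 [ 27.5  -7.2 -38.2] ang 35.7
52 10 [ 29.1  -7.7 -47.2] ang 31.7
60 4 [ 27.6  -8.8 -54.9] ang 26.7
Y4: -64:40 -60:39 -56:40 -52:-- -48:-- -44:-- -40:-- -36:-- -32:-- -28:-- -24:-- 
Y6: -64:40 -60:40 -56:39 -52:40 -48:-- -44:-- -40:-- -36:-- -32:-- -28:-- -24:45 
Y8: -64:40 -60:40 -56:39 -52:-- -48:-- -44:-- -40:-- -36:-- -32:-- -28:-- -24:-- 
Y10: -64:40 -60:40 -56:39 -52:-- -48:-- -44:-- -40:-- -36:-- -32:-- -28:-- -24:-- 
Y12: -64:41 -60:40 -56:40 -52:-- -48:-- -44:-- -40:-- -36:-- -32:-- -28:-- -24:-- 
Y14: -64:40 -60:40 -56:-- -52:-- -48:-- -44:-- -40:-- -36:-- -32:-- -28:-- -24:-- 
Y16: -64:40 -60:40 -56:38 -52:-- -48:-- -44:-- -40:-- -36:-- -32:-- -28:-- -24:-- 
Y18: -64:40 -60:40 -56:-- -52:-- -48:-- -44:-- -40:-- -36:-- -32:-- -28:54 -24:54 
Y20: -64:40 -60:40 -56:-- -52:-- -48:-- -44:-- -40:-- -36:-- -32:-- -28:53 -24:54 
Y22: -64:40 -60:40 -56:-- -52:-- -48:-- -44:-- -40:-- -36:-- -32:-- -28:-- -24:-- 
Y24: -64:40 -60:39 -56:41 -52:-- -48:-- -44:-- -40:-- -36:-- -32:62 -28:62 -24:-- 
Y26: -64:40 -60:39 -56:39 -52:-- -48:-- -44:-- -40:-- -36:-- -32:62 -28:62 -24:-- 
Y28: -64:40 -60:40 -56:41 -52:-- -48:-- -44:-- -40:-- -36:-- -32:63 -28:62 -24:62
```

```bash
python3 -m inch '[[[0,0,4],0],[[0,0,7],0],[[0,0,10],0],[[0,0,14],0],[[0,0,18],0],[[1,0,23],0],[[1,0,23],0]]'
cat > look.py <<'E'
from h import *
import sys
tag=sys.argv[1]; w=grab('wrist','w'+tag);s=grab('scene','s'+tag);print(r.read_state()['eef_pos'],r.read_state()['wrist_force'])
A=cloud(w);c=np.radians(-6.7);x,y,z=A[...,0]-672.7,A[...,1]-39,A[...,2]
X=x*np.cos(c)+y*np.sin(c);Y=-x*np.sin(c)+y*np.cos(c)
B=w['color'].astype(int);
for yy in range(-30,50,4):
    o=f'Y{yy}: '
    for xx in range(-68,56,5):
        m=(abs(X-xx-2.5)<2.5)&(abs(Y-yy-2)<2)&(z<200)
        o+=f'{xx}:{np.median(z[m]):.0f} ' if m.sum()>1 else ''
    print(o)
E
python3 look.py 7
```

```text
clock: 12.55
eef_pos: [574.9, 70.9, 198.6]
ee_rot: [-2.258, 1.568, -2.379]
wrist_force: [-0.9, -0.1, -0.8]
finger_gap: 0.164
[574.50632513  70.91388989 197.68453029] [-0.20907574 -0.46548898 -1.02913845]
Y-30: -68:40 -63:40 -58:40 -53:40 -48:40 -43:51 -38:61 -33:74 -18:43 -13:44 -8:44 
Y-26: -68:40 -63:40 -58:40 -53:39 -48:40 -43:73 -38:52 -33:75 -18:44 
Y-22: -68:39 -63:40 -58:40 -53:39 -48:40 -43:74 -38:40 
Y-18: -68:40 -63:40 -58:40 -53:40 -48:40 -43:39 
Y-14: -68:40 -63:40 -58:40 -53:40 -48:39 -43:39 
Y-10: -68:40 -63:39 -58:39 -53:40 -48:40 -43:40 
Y-6: -68:39 -63:39 -58:40 -53:40 -48:40 -43:40 
Y-2: -68:40 -63:40 -58:39 -53:40 -48:39 
Y2: -68:40 -63:40 -58:40 -53:40 -48:40 -43:40 -13:140 -8:40 -3:40 2:40 7:40 12:42 17:44 22:42 27:43 32:44 37:43 
Y6: -68:39 -63:40 -58:40 -53:40 -48:39 -43:40 -13:145 -8:41 -3:40 2:40 7:40 12:44 17:44 22:40 27:43 32:44 37:44 
Y10: -68:39 -63:40 -58:40 -53:40 -48:39 -13:145 -8:130 -3:41 2:40 7:42 12:44 17:42 22:41 27:44 32:46 37:61 42:66 47:65 52:64 
Y14: -68:40 -63:40 -58:40 -53:40 -48:40 -8:44 -3:43 2:43 7:44 12:43 17:45 22:44 27:44 32:53 37:65 42:66 47:64 52:64 
Y18: -68:40 -63:40 -58:40 -53:40 -48:40 -23:78 -3:43 2:44 7:41 12:40 17:43 22:44 27:44 32:55 37:67 42:67 47:64 52:64 
Y22: -68:40 -63:40 -58:39 -53:39 -48:40 -3:40 2:45 7:40 12:41 17:44 22:44 27:53 32:66 37:68 42:67 47:64 52:63 
Y26: -68:40 -63:40 -58:40 -53:40 -48:40 -8:43 -3:41 2:44 7:43 12:44 17:44 22:51 27:60 32:68 37:68 42:64 47:64 52:64 
Y30: -68:40 -63:40 -58:40 -53:39 -48:42 -43:41 -8:44 -3:44 2:44 7:44 12:44 17:50 22:60 27:68 32:68 37:67 42:64 47:64 52:64 
Y34: -68:40 -63:40 -58:39 -53:40 -48:47 -8:43 -3:44 2:44 7:43 12:54 17:55 22:69 27:70 32:69 37:64 42:64 47:64 
Y38: -68:40 -63:40 -58:40 -53:40 -48:42 
Y42: -68:40 -63:40 -58:39 -53:40 -48:40 
Y46: -68:40 -63:40 -58:40 -53:40 -48:40 -43:40
```

```bash
python3 -m inch '[[[0.5,0,4],0],[[1,0,8],0],[[2,-0.2,12],0],[[3,-0.3,16],0],[[4,-0.5,20],0],[[5.5,-0.6,24],0],[[7,-0.8,28],0],[[8,-1,30],0]]'
python3 -m inch '[[[1.5,-0.1,4],0],[[3,-0.3,8],0],[[5,-0.6,12],0],[[7,-0.8,16],0],[[9,-1,20],0],[[9,-1,20],0]]'
python3 look.py 8 | cut -c1-330
```

```text
clock: 13.45
eef_pos: [582.7, 69.9, 228.1]
ee_rot: [-2.501, 1.567, -2.622]
wrist_force: [0.2, -0.7, -1.1]
finger_gap: 0.16
clock: 14.05
eef_pos: [591.9, 68.9, 248.3]
ee_rot: [-2.392, 1.568, -2.513]
wrist_force: [-0.3, -0.3, -0.4]
finger_gap: 0.157
[591.42263271  68.94993398 247.55844594] [-0.48568193  0.37879324 -0.40075202]
Y-30: -68:40 -63:40 -58:40 -53:40 -48:40 -43:49 -38:59 -33:60 -28:113 -23:114 -18:44 -13:44 -8:43 -3:42 2:41 
Y-26: -68:39 -63:40 -58:39 -53:40 -48:40 -43:40 -38:52 -33:61 -28:117 -23:191 -18:44 -13:43 -8:40 -3:40 
Y-22: -68:40 -63:40 -58:40 -53:40 -48:40 -43:40 -38:40 -33:45 -28:45 -23:189 -18:42 -13:45 -8:41 -3:40 
Y-18: -68:40 -63:40 -58:39 -53:40 -48:40 -43:40 -38:39 -33:44 -28:44 -23:40 -18:40 -13:43 -8:45 
Y-14: -68:39 -63:40 -58:40 -53:39 -48:40 -43:40 -38:40 -33:43 -28:44 -23:40 -18:43 -13:44 -8:40 
Y-10: -68:40 -63:40 -58:40 -53:40 -48:40 -43:40 -38:42 -33:44 -28:43 -23:44 -18:43 -13:43 -8:40 
Y-6: -68:40 -63:40 -58:40 -53:39 -48:39 -43:40 -38:43 -33:44 -28:41 -23:43 -18:43 -13:39 -8:40 
Y-2: -68:39 -63:40 -58:40 -53:40 -48:40 -43:40 -38:43 -33:44 -28:40
[... 506 characters left out ...]
-23:194 -18:42 -13:44 -8:128 
Y22: -68:190 -63:40 -58:40 -53:40 -48:40 -43:40 -38:50 -33:61 -28:44 -23:192 -18:44 -13:44 27:61 
Y26: -68:40 -63:40 -58:39 -53:40 -48:40 -43:45 -38:60 -33:60 -28:62 -23:193 -18:192 -13:44 27:62 42:79 
Y30: -68:39 -63:40 -58:40 -53:40 -48:46 -43:62 -38:60 -33:60 -28:60 -23:62 -18:44 -13:44 -8:44 27:60 37:82 52:64 
Y34: -68:39 -63:40 -58:40 -53:40 -48:59 -43:64 -38:63 -33:60 -28:60 -23:60 -18:62 -8:43 -3:44 27:60 37:84 
Y38: -68:40 -63:40 -58:39 -53:40 -48:60 -43:63 -38:64 -33:63 -28:60 -23:60 -18:60 
Y42: -68:40 -63:40 -58:40 -53:40 -48:42 -43:63 -38:63 -33:64 -28:63 -23:60 -18:60 
Y46: -68:40 -63:40 -58:39 -53:40 -48:40 -43:49 -38:64 -33:64 -28:64 -23:64 -18:63
```

```bash
python3 -m inch '[[[-1,0.1,5],0],[[-3,0.4,10],0],[[-6,0.7,15],0],[[-10,1.2,20],0],[[-15,1.8,26],0],[[-20,2.3,32],0],[[-26,3,38],0],[[-32,3.7,44],0]]'
python3 -m inch '[[[-7,0.8,6],0],[[-14,1.6,12],0],[[-22,2.6,17],0],[[-30,3.5,22],0],[[-30,3.5,22],0],[[-30,3.5,22],0]]'
python3 - <<'E'
from h import *
s=grab('scene','s9');w=grab('wrist','w9');print(r.read_state()['eef_pos'])
a=cv2.resize(s['color'][180:330,220:400],None,fx=2.2,fy=2.2);b=w['color'][90:420,130:430]
cv2.imwrite('pics/c9.png',cv2.convertScaleAbs(np.hstack([a,b]),alpha=1.5))
E
```

```text
clock: 14.95
eef_pos: [558.8, 72.7, 292.2]
ee_rot: [-2.557, 1.567, -2.678]
wrist_force: [-0.5, 0.4, -0.7]
finger_gap: 0.164
clock: 15.55
eef_pos: [529.3, 76.2, 313.7]
ee_rot: [-2.505, 1.567, -2.626]
wrist_force: [-0.5, 0.0, -1.5]
finger_gap: 0.16
[529.38171408  76.09378934 312.98289218]
```

View pics/c9.png

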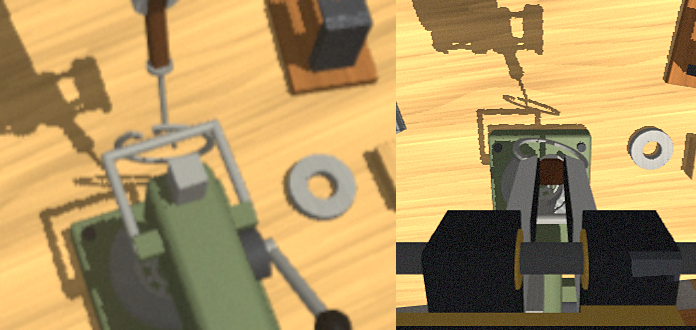

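```bash
python3 -m inch '[[[-6,0,0],0],[[-14,-2,0],0],[[-22,-6,0],0],[[-30,-14,0],0.02],[[-36,-25,0],0.04],[[-40,-38,0],0.06],[[-43,-54,0],0.08],[[-46,-72,0],0.1]]'
python3 -m inch '[[[-2,-19,0],0.02],[[-4,-38,0],0.04],[[-6,-57,0],0.06],[[-8,-76,0],0.08],[[-10,-95,0],0.1],[[-12,-114,0],0.12],[[-14,-133,0],0.135],[[-16,-152,0],0.135]]'
python3 -m inch '[[[-2,-19,0],0],[[-4,-38,0],0],[[-6,-57,0],0],[[-8,-76,0],0],[[-10,-95,0],0],[[-12,-114,0],0],[[-13,-129,0],0],[[-13,-140,0],0]]'
python3 -m inch '[[[0,-6,0],0],[[0,-9,0],0],[[0,-9,0],0],[[0,-9,0],0],[[0,-9,0],0],[[0,-9,0],0]]'
cat > hang.py <<'E'
from h import *
import sys
tag=sys.argv[1];yaw=np.radians(6.5)
st=r.read_state()['eef_pos'];print('tcp',st.round(1))
for n in('scene','wrist','top'):
    d=grab(n,n[0]+tag);A=cloud(d);x,y,z=A[...,0]-477.5,A[...,1]+294,A[...,2]
    X=x*np.cos(yaw)+y*np.sin(yaw);Y=-x*np.sin(yaw)+y*np.cos(yaw)
    hi=st[2]-112
    m=(abs(X)<93)&(abs(Y)<93)&(z>9)&(z<hi); print(n,m.sum())
    for a in range(8,int(hi),8):
        k=m&(z>=a)&(z<a+8)
        if k.sum()>3: print('  z',a,k.sum(),'X',np.percentile(X[k],[3,50,97]).round(0),'Y',np.percentile(Y[k],[3,97]).round(0))
E
python3 hang.py A
```

```text
clock: 16.45
eef_pos: [482.5, 3.6, 313.8]
ee_rot: [-2.473, 1.567, -2.493]
wrist_force: [0.3, -0.6, -1.3]
finger_gap: 0.162
clock: 17.25
eef_pos: [466.5, -148.7, 313.7]
ee_rot: [-2.457, 1.567, -2.343]
wrist_force: [0.1, 0.3, -1.6]
finger_gap: 0.163
clock: 18.05
eef_pos: [453.8, -288.8, 313.6]
ee_rot: [-2.569, 1.567, -2.456]
wrist_force: [-0.0, -0.9, -1.5]
finger_gap: 0.163
clock: 18.65
eef_pos: [454.5, -296.5, 313.6]
ee_rot: [-2.548, 1.567, -2.434]
wrist_force: [-0.2, -0.5, -1.0]
finger_gap: 0.165
tcp [ 454.5 -296.5  313.6]
scene 665
  z 8 242 X [-92.   2.  87.] Y [-90.  79.]
  z 16 7 X [-93. -92. -92.] Y [-85.  78.]
  z 24 4 X [-93. -93. -92.] Y [-63.  26.]
  z 96 15 X [37. 39. 41.] Y [-21.  11.]
  z 104 59 X [36. 38. 42.] Y [-26.  22.]
  z 112 33 X [33. 37. 43.] Y [-36.  33.]
  z 120 31 X [33. 37. 42.] Y [-43.  40.]
  z 128 17 X [34. 38. 42.] Y [-45.  44.]
  z 136 16 X [34. 36. 43.] Y [-48.  46.]
  z 144 15 X [33. 36. 43.] Y [-48.  46.]
  z 152 14 X [34. 39. 43.] Y [-48.  47.]
  z 160 19 X [34. 39. 42.] Y [-46.  45.]
  z 168 30 X [32. 36. 42.] Y [-44.  42.]
  z 176 44 X [32. 37. 41.
[... 348 characters left out ...]
 46.]
  z 144 27 X [32. 32. 40.] Y [-48.  47.]
  z 152 33 X [32. 38. 39.] Y [-49.  46.]
  z 160 30 X [31. 33. 41.] Y [-47.  45.]
  z 168 35 X [31. 33. 40.] Y [-43.  41.]
  z 176 8 X [32. 33. 35.] Y [-40. -38.]
  z 192 8 X [55. 56. 58.] Y [-1.  1.]
top 189
  z 8 6 X [-54.  13.  76.] Y [-93.  56.]
  z 96 11 X [36. 37. 39.] Y [-11.  22.]
  z 104 28 X [33. 36. 38.] Y [-27.  30.]
  z 120 5 X [32. 33. 34.] Y [-38. -33.]
  z 128 5 X [31. 31. 34.] Y [-44. -38.]
  z 144 5 X [32. 38. 40.] Y [-31.  48.]
  z 160 10 X [30. 38. 41.] Y [-44.  46.]
  z 168 13 X [31. 34. 39.] Y [-40.  43.]
  z 176 27 X [32. 35. 39.] Y [-34.  38.]
  z 184 41 X [29. 37. 54.] Y [-13.  26.]
  z 192 25 X [28. 35. 42.] Y [-9. 17.]
```

```bash
python3 -m inch '[[[0,0,-10],0],[[0,0,-28],0],[[0,0,-48],0],[[0,0,-66],0],[[0,0,-80],0],[[0,0,-88],0],[[0,0,-91],0],[[0,0,-91],0]]'
python3 -m inch '[[[0,0,0],0],[[0,0,0],0],[[0,0,-2],0],[[0,0,-4],0],[[-6,-0.7,-5],0],[[-12,-1.4,-6],0],[[-17,-2,-7.5],0]]'
python3 hang.py B
```

```text
clock: 19.6
eef_pos: [454.4, -296.9, 222.5]
ee_rot: [-2.567, 1.567, -2.453]
wrist_force: [0.6, -1.3, -0.8]
finger_gap: 0.16
clock: 20.3
eef_pos: [436.7, -299.0, 215.1]
ee_rot: [-2.517, 1.567, -2.403]
wrist_force: [0.0, 0.2, -0.1]
finger_gap: 0.163
tcp [ 436.7 -299.   215.1]
scene 623
  z 8 304 X [-89.   9.  86.] Y [-88.  86.]
  z 16 43 X [-93.  37.  41.] Y [-73.  53.]
  z 24 31 X [-93.  36.  41.] Y [-49.  54.]
  z 32 19 X [31. 35. 40.] Y [-46.  41.]
  z 40 16 X [30. 34. 39.] Y [-50.  44.]
  z 48 13 X [30. 33. 39.] Y [-50.  45.]
  z 56 12 X [30. 34. 37.] Y [-48.  46.]
  z 64 17 X [29. 32. 37.] Y [-48.  44.]
  z 72 26 X [25. 29. 36.] Y [-46.  42.]
  z 80 40 X [24. 29. 34.] Y [-41.  39.]
  z 88 49 X [15. 30. 37.] Y [-24.  31.]
  z 96 53 X [12. 28. 35.] Y [-13.  21.]
wrist 143
  z 8 14 X [34. 36. 38.] Y [-19.  16.]
  z 16 7 X [32. 32. 33.] Y [-38. -30.]
  z 24 10 X [29. 30. 31.] Y [-43. -34.]
  z 32 11 X [27. 28. 34.] Y [-46.  43.]
  z 40 14 X [25. 27. 33.] Y [-48.  46.]
  z 48 15 X [24. 30. 31.] Y [-48.  46.]
  z 56 15 X [22. 23. 29.] Y [-49.  45.]
  z 64 21 X [21. 26. 31.] Y [-47.  45.]
  z 72 20 X [19. 22. 28.] Y [-45.  43.]
  z 88 13 X [37. 38. 41.] Y [-2.  0.]
top 200
  z 8 35 X [ 3. 36. 72.] Y [-93.  17.]
  z 16 18 X [-17.  34.  64.] Y [-93.  33.]
  z 24 8 X [29. 31. 33.] Y [-43. -29.]
  z 32 7 X [25. 28. 35.] Y [-40.  43.]
  z 40 10 X [24. 27. 32.] Y [-47.  46.]
  z 48 4 X [21. 26. 29.] Y [-42.  50.]
  z 56 7 X [22. 26. 28.] Y [-46.  49.]
  z 64 9 X [21. 24. 28.] Y [-18.  47.]
  z 72 14 X [15. 20. 23.] Y [-39.  42.]
  z 80 27 X [14. 19. 27.] Y [-32.  41.]
  z 88 39 X [11. 17. 35.] Y [-9. 30.]
  z 96 22 X [ 7. 14. 24.] Y [-9. 17.]
```

```bash
python3 -m inch '[[[-6,-0.7,-1],0],[[-12,-1.4,-3],0],[[-18,-2,-5],0],[[-24,-2.7,-8],0],[[-31,-3.5,-12.5],0],[[-38,-4.3,-17.5],0],[[-43,-4.9,-22.5],0],[[-48,-5.5,-27.5],0]]'
python3 -m inch '[[[-4,-0.5,-5],0],[[-8,-0.9,-10],0],[[-11,-1.3,-15],0],[[-14,-1.6,-20],0],[[-16.5,-1.9,-25],0],[[-18.5,-2.1,-30],0],[[-18.5,-2.1,-30],0]]'
python3 hang.py C
```

```text
clock: 21.25
eef_pos: [388.8, -304.4, 186.9]
ee_rot: [-2.652, 1.567, -2.539]
wrist_force: [-0.2, -0.1, 0.1]
finger_gap: 0.164
clock: 21.95
eef_pos: [370.4, -306.1, 156.5]
ee_rot: [-2.983, 1.566, -2.87]
wrist_force: [-0.3, 0.3, -0.7]
finger_gap: 0.162
tcp [ 370.4 -306.1  156.5]
scene 681
  z 8 365 X [-88.  18.  83.] Y [-90.  84.]
  z 16 95 X [-93.   7.  27.] Y [-52.  46.]
  z 24 96 X [-53. -22.   1.] Y [-47.  45.]
  z 32 117 X [-53. -42. -26.] Y [-37.  35.]
  z 40 8 X [-59. -55. -44.] Y [-11.  13.]
wrist 147
  z 8 134 X [31. 36. 41.] Y [-19.  18.]
  z 32 11 X [-30. -28. -26.] Y [-2.  1.]
top 324
  z 8 94 X [-64.  22.  52.] Y [-93.  44.]
  z 16 59 X [-16.  -3.  11.] Y [-60.  48.]
  z 24 87 X [-46. -30. -14.] Y [-44.  46.]
  z 32 82 X [-54. -44. -29.] Y [-27.  40.]
```

```bash
python3 -m inch '[[[-1.5,-0.2,-4],0],[[-2.5,-0.3,-8],0],[[-3.5,-0.4,-12],0],[[-4,-0.5,-16],0],[[-4,-0.5,-18],0],[[-4,-0.5,-19],0],[[-4,-0.5,-19],0]]'
python3 -m inch '[[[0,0,-1],0],[[0,0,-1.5],0],[[0,0,-1.5],0]]'
python3 hang.py D
python3 - <<'E'
from h import *
s=load('sD');w=load('wD')
a=cv2.resize(s['color'][220:350,70:200],None,fx=3,fy=3);b=w['color'][30:420,120:460]
cv2.imwrite('pics/cD.png',cv2.convertScaleAbs(np.hstack([a,b]),alpha=1.4))
yaw=np.radians(6.5)
for n in('sD','tD','wD'):
    A=cloud(load(n));x,y,z=A[...,0]-477.5,A[...,1]+294,A[...,2]
    X=x*np.cos(yaw)+y*np.sin(yaw);Y=-x*np.sin(yaw)+y*np.cos(yaw)
    m=(abs(X)<92)&(abs(Y)<80)&(z>7.5)&(z<30)
    img=np.full((24,38),' ');
    for i,j in zip(((X[m]+95)/5).astype(int),((Y[m]+60)/5).astype(int)):
        if 0<=i<38 and 0<=j<24: img[j,i]='#'
    print(n);print('\n'.join(''.join(q) for q in img))
E
```

```text
clock: 22.8
eef_pos: [366.8, -306.9, 138.3]
ee_rot: [-2.671, 1.567, -2.557]
wrist_force: [-0.5, 0.0, -1.3]
finger_gap: 0.159
clock: 23.1
eef_pos: [366.9, -307.0, 137.0]
ee_rot: [-2.575, 1.567, -2.461]
wrist_force: [-0.3, 0.2, -0.7]
finger_gap: 0.165
tcp [ 366.9 -307.   137. ]
scene 639
  z 8 509 X [-87.   0.  80.] Y [-84.  81.]
  z 16 124 X [-93. -42. -10.] Y [-51.  42.]
wrist 106
  z 8 100 X [-32.  36.  41.] Y [-19.  18.]
  z 16 6 X [-32. -31. -30.] Y [-2.  0.]
top 253
  z 8 217 X [-55. -26.  34.] Y [-92.  48.]
  z 16 35 X [-56. -46.  41.] Y [-93.  32.]
sD
## ### ####### ############## ##  ### 
  ##  ####  ##  ##### # # ### ###   # 
#### ## ## ## ######## ####      # #  
 # #  #### ############# ####  ###  # 
 #   # ########### # #####      #  ###
 ##### # # ### ### #######     ## ### 
# #    ### #### # ########### ### # # 
    ##   ## ##   ###  # ### ##### ### 
      ####  ##     #  #  ##    #### # 
  # ### #####  ###   ##  ### # ###  # 
  # ## #######  ## ###  # ### #  #### 
     #########   #   ## # ## #    ## #
  #   ####    #   ####  # ########   #
 ## # # ###### # #  # ## ####
[... 1254 characters left out ...]
      
     #               ##       #       
        #                             
wD
                                      
                                      
                                      
                                      
                                      
                                      
                                      
                                      
                         ##           
                         ###          
                         ###          
            ##            ##          
            #            ###          
                         ###          
                         ###          
                         ##
```

View pics/cD.png

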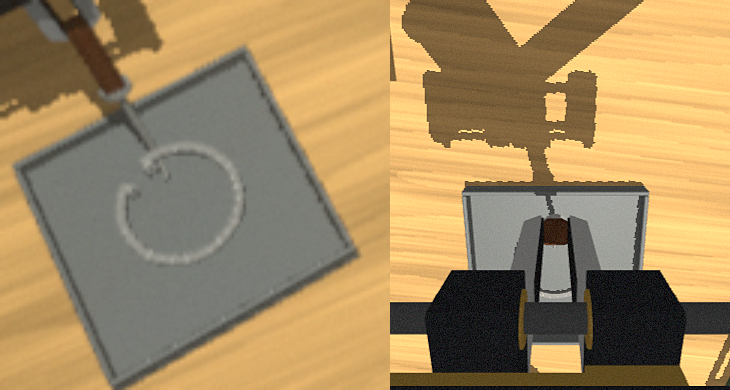

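```bash
python3 -m inch '[[[0,0,-1],0],[[0.5,-3.5,-1],0.035],[[1.3,-8.9,-1],0.087],[[2.3,-13.3,-1],0.131],[[3.4,-17.7,-1],0.175],[[4.7,-22,-1],0.218],[[6.2,-26.2,-1],0.262],[[8,-30.4,-1],0.305]]'
python3 -m inch '[[[1.8,-4.1,0],0.044],[[4,-8.2,0],0.09],[[6.1,-12.1,0],0.131],[[6.1,-12.1,0],0.131]]'
cat > tray.py <<'E'
from h import *
import sys
yaw=np.radians(6.5);tag=sys.argv[1];d=grab('top','t'+tag);grab('scene','s'+tag);print(r.read_state()['eef_pos'],r.read_state()['wrist_force'])
A=cloud(d);x,y,z=A[...,0]-477.5,A[...,1]+294,A[...,2]
X=x*np.cos(yaw)+y*np.sin(yaw);Y=-x*np.sin(yaw)+y*np.cos(yaw)
# brightness map of the ring
G=d['color'].astype(int).min(2)
m=(abs(X)<75)&(abs(Y)<75)
img=np.full((31,31),' ')
bg=np.median(G[(abs(X)<90)&(abs(Y)<90)])
for i,j,zz,g in zip(((X[m]+75)/5).astype(int),((Y[m]+75)/5).astype(int),z[m],G[m]):
    if g>bg+14: img[j,i]='#'
    if zz>11.5 and img[j,i]!='O' : img[j,i]='o' if zz<16 else 'O'
print(bg);print('\n'.join(''.join(q) for q in img))
E
python3 tray.py E
```

```text
clock: 24.05
eef_pos: [418.5, -289.4, 142.4]
ee_rot: [-2.308, 1.496, -1.978]
wrist_force: [-7.7, 0.7, 32.7]
finger_gap: 0.166
clock: 24.45
eef_pos: [447.9, -270.7, 140.1]
ee_rot: [-2.278, 1.467, -1.864]
wrist_force: [-0.2, 3.6, 30.9]
finger_gap: 0.164
[ 447.48085145 -271.12790103  140.17394316] [-0.39067453  3.96737682 30.57286439]
50.0
                   ########### 
                   ########### 
                  ############ 
                 ############# 
                 ############# 
                ############## 
                ##o########### 
                 ############# 
                 ###o######### 
                ############## 
                ############## 
                ############## 
               ############### 
       #      ################ 
      #### O ################# 
   OOOo###OOO################# 
        #OOOO################# 
       OOOOOO##########o###### 
    OOOOOOOO################## 
    OOOOOOOOO################# 
    OOOOOOOOO################# 
   OOOOOOOOOO################# 
#OOOOOOOOOOO################## 
OOOOOOOOOOOOooo####o########## 
OOOOO##OOOOO####o############# 
OOOOOO###O#O################## 
OOOOOO######################## 
OOOOOO######################## 
O##OOO######################## 
###OOO########################
```

```bash
python3 - <<'E'
from h import *
s=r.read_state();print(s['joints'].round(3),s['eef_pos'],s['moment'])
yaw=np.radians(6.5)
for n,src in(('sE',load('sE')),('sD',load('sD'))):
    A=cloud(src);x,y,z=A[...,0]-477.5,A[...,1]+294,A[...,2]
    X=x*np.cos(yaw)+y*np.sin(yaw);Y=-x*np.sin(yaw)+y*np.cos(yaw)
    G=src['color'].astype(int).min(2); m=(abs(X)<100)&(abs(Y)<100)&(z>0)
    bg=np.median(G[(abs(X)<90)&(abs(Y)<90)&(z<12)]);img=np.full((50,50),' ')
    for i,j,zz,g in zip(((X[m]+100)/4).astype(int),((Y[m]+100)/4).astype(int),z[m],G[m]):
        if zz>26: img[j,i]='O'
        elif g>bg+25 and img[j,i]!='O': img[j,i]='#'
    print(n,bg);print('\n'.join(''.join(q) for q in img))
E
```

```text
[-0.585  0.029  1.549 -0.099  1.534 -2.566] [ 447.48085145 -271.12790103  140.17394316] [ 0.03973578  0.5076582  -0.03148058]
sE 87.0
         O     OO   O        OO       OO          
                                                  
                                                  
                                                  
                                                  
                                                  
                                                  
                                                  
                                                  
                                                  
                                                  
                  OOO                             
                 OOOOOOO                          
                 OOOOOOOOOO                       
  O              OOOOOOOOOOOOO                    
                OOOOOOOOOOOOOOOOO                 
 O              OOOOOOOOOOOOOOOOOOO               
                OOOOOOOOOOOOOOOOOOO               
                OOOOOOOOOOOOOOOOOO              
[... 3421 characters left out ...]
      
 OOOOOOOO                                         
OOOOOOOO                                          
OOOOOOOO                                          
OOOOOOO                                           
OOOOOO                                            
OOOOOO                                            
OOOOOOO                                          O
OOOOOOO                                           
OOOOOOO                                           
OOOOOO                                            
OOOOOO                                            
O O O                                             
 O                            O         O         
         O     O   O   O     O
```

```bash
python3 - <<'E'
from h import *
s=load('sE');w=grab('wrist','wE');t=load('tE')
a=cv2.resize(s['color'][220:350,60:200],(420,390),interpolation=2);b=cv2.resize(w['color'][60:380,120:440],(380,380),interpolation=2)
b=cv2.copyMakeBorder(b,0,10,0,0,0)
cv2.imwrite('pics/cE.png',cv2.convertScaleAbs(np.hstack([a,b]),alpha=1.4))
E
```

```text
(no output)
```

View pics/cE.png

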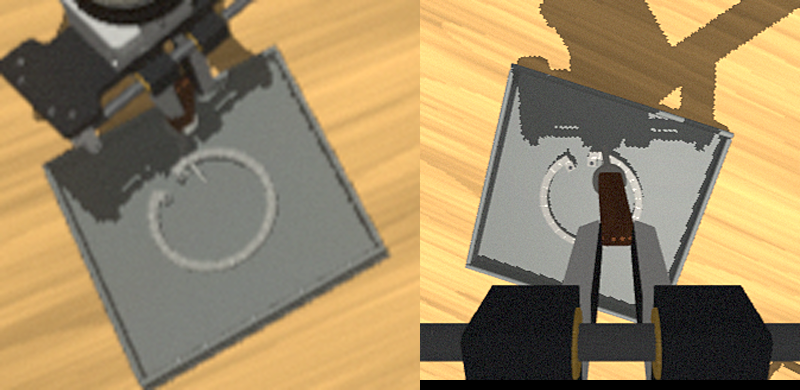

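```bash
python3 - <<'E'
from h import *
from scipy.spatial.transform import Rotation as R
st=r.read_state();M=R.from_euler('xyz',st['ee_rot']).as_matrix();print(M.round(3));g=st['eef_pos']-2*M[:,0]
w=load('wE');A=cloud(w);x,y,z=A[...,0],A[...,1],A[...,2];C=w['color'].astype(int)
# brown handle top-facing points and collar
print('px278,210',A[205:216:5,272:286:4].reshape(-1,3).round(0).tolist())
br=(C[...,2]>C[...,0]+15)&(z>60)&(z<170);v,u=np.nonzero(br);q=A[br];print('brown',len(q))
for a in range(60,170,8):
    k=(q[:,2]>=a)&(q[:,2]<a+8)
    if k.sum()>5: print(a,k.sum(),np.median(q[k],0).round(1))
yaw=np.radians(6.5)
for n in('sE','wE'):
    B=cloud(load(n));x,y,z=B[...,0]-477.5,B[...,1]+294,B[...,2]
    X=x*np.cos(yaw)+y*np.sin(yaw);Y=-x*np.sin(yaw)+y*np.cos(yaw);print(n)
    for a in range(12,100,6):
        k=(z>=a)&(z<a+6)&(abs(X+35)<50)&(abs(Y)<30)
        if k.sum()>2: print(a,k.sum(),np.median(X[k]).round(),np.median(Y[k]).round(),np.percentile(X[k],[5,95]).round(),np.percentile(Y[k],[5,95]).round())
E
```

```text
[[-0.03  -0.402  0.915]
 [-0.099  0.912  0.397]
 [-0.995 -0.079 -0.067]]
px278,210 [[430.0, -294.0, 95.0], [429.0, -292.0, 95.0], [427.0, -289.0, 96.0], [426.0, -286.0, 95.0], [431.0, -292.0, 106.0], [430.0, -290.0, 106.0], [429.0, -287.0, 106.0], [428.0, -284.0, 105.0], [433.0, -291.0, 115.0], [431.0, -288.0, 117.0], [431.0, -285.0, 114.0], [429.0, -283.0, 114.0]]
brown 1382
92 53 [ 428.  -288.5   96.7]
100 69 [ 428.9 -287.5  103.7]
108 84 [ 430.  -285.9  111.9]
116 102 [ 431.1 -284.8  119.7]
124 93 [ 431.8 -282.3  128.7]
132 119 [ 432.7 -280.7  136.6]
140 122 [ 433.5 -278.5  143.8]
148 155 [ 434.6 -276.7  152.7]
156 580 [ 440.6 -272.5  158.8]
sE
12 58 -39.0 -1.0 [-48. -27.] [-28.  28.]
18 40 -42.0 3.0 [-49. -33.] [-15.  25.]
24 3 -49.0 -2.0 [-50. -48.] [-4.  1.]
42 4 -46.0 1.0 [-46. -45.] [-0.  3.]
54 3 -45.0 3.0 [-48. -45.] [2. 4.]
84 13 -34.0 16.0 [-41. -30.] [ 7. 23.]
90 25 -34.0 6.0 [-44. -30.] [ 1. 19.]
96 8 -34.0 7.0 [-44. -32.] [ 2. 15.]
wE
12 324 -40.0 -3.0 [-48. -26.] [-28.  28.]
18 42 -45.0 -5.0 [-54. -41.] [-14.  15.]
24 12 -53.0 -2.0 [-54. -50.] [-4.  1.]
30 9 -52.0 -1.0 [-53. -51.] [-2.  1.]
36 11 -51.0 1.0 [-52. -50.] [-1.  3.]
42 13 -50.0 2.0 [-51. -48.] [0. 5.]
48 13 -49.0 3.0 [-50. -47.] [1. 6.]
54 12 -49.0 5.0 [-50. -48.] [3. 7.]
60 4 -49.0 5.0 [-49. -48.] [4. 7.]
84 49 -49.0 19.0 [-54. -42.] [ 1. 24.]
90 217 -49.0 6.0 [-53. -35.] [ 2. 19.]
96 55 -49.0 12.0 [-50. -47.] [ 5. 18.]
```

```bash
python3 -m inch '[[[0,0,4],0]]'; python3 - <<'E'
from h import *
s=r.read_state();print(s['joints'].round(3),s['eef_pos'].round(1),s['wrist_force'].round(1),s['ee_rot'])
E
```

```text
clock: 24.7
eef_pos: [445.7, -270.7, 140.6]
ee_rot: [-2.331, 1.468, -1.919]
wrist_force: [-0.2, -0.3, 9.8]
finger_gap: 0.165
[-0.586  0.03   1.548 -0.1    1.54  -2.567] [ 445.7 -270.7  140.6] [-0.2 -0.3  9.8] [-2.33092981  1.46806899 -1.91904826]
```

```bash
python3 -m inch '[[[0,0,2],-0.05]]'; python3 - <<'E'
from h import *
from scipy.spatial.transform import Rotation as R
s=r.read_state();print(s['joints'].round(3),s['eef_pos'].round(1),s['wrist_force'].round(1));print(R.from_euler('xyz',s['ee_rot']).as_matrix().round(3))
E
```

```text
clock: 24.8
eef_pos: [444.7, -270.5, 140.7]
ee_rot: [-2.358, 1.469, -1.998]
wrist_force: [0.1, -0.1, 9.9]
finger_gap: 0.163
[-0.586  0.034  1.543 -0.1    1.548 -2.516] [ 444.7 -270.5  140.7] [ 0.1 -0.1  9.9]
[[-0.042 -0.354  0.934]
 [-0.092  0.932  0.349]
 [-0.995 -0.072 -0.072]]
```

```bash
python3 -m inch '[[[0,0,1],0],[[0,0,2],0],[[0,0,2],0]]'; python3 -m inch '[[[-2,-0.8,0.5],0],[[-5,-2,0.5],0],[[-8,-3,0.5],0],[[-8,-3,0.5],0]]'; python3 tray.py F
```

```text
clock: 25.1
eef_pos: [444.1, -270.4, 140.7]
ee_rot: [-2.387, 1.469, -2.025]
wrist_force: [0.3, -0.9, 9.7]
finger_gap: 0.168
clock: 25.5
eef_pos: [435.7, -273.5, 140.7]
ee_rot: [-2.392, 1.469, -2.031]
wrist_force: [0.2, -1.5, 8.6]
finger_gap: 0.165
[ 435.92929833 -273.41547495  140.71500316] [ 1.79063437 -1.30483751  7.44789885]
50.0
                ############## 
                ############## 
              ################ 
              ################ 
             ################# 
              o############### 
              ##o############# 
              ####o########### 
              ################ 
             ################# 
              ################ 
            ################## 
            ################## 
      ##   ################### 
      o#OOO################### 
     O##OOO################### 
   O  OOOO#################### 
  OOOOOOOOO################### 
  OOOOOOOOO################### 
  OOOOOOOOO################### 
 OOOOOOOOOO################### 
OOOOOOOOOOO################### 
OOOOOOOOOOO################### 
OOOOOOOOOOooo#o############### 
OOOOOO###O#oo##oooo########### 
OOOOOO######################## 
OOOOOO######################## 
#OOOOO######################## 
##OOOO######################## 
##OOOO########################
```

```bash
python3 -m inch '[[[0,0,2],0],[[0,0,4],0],[[0,0,4],0]]'; python3 - <<'E'
from h import *
s=r.read_state();print(s['joints'].round(3),s['eef_pos'].round(1),s['wrist_force'].round(1),s['moment'].round(2),s['qd'].round(2))
E
```

```text
clock: 25.9
eef_pos: [433.8, -271.1, 141.6]
ee_rot: [-2.478, 1.472, -2.117]
wrist_force: [-0.4, 1.5, 6.3]
finger_gap: 0.166
[-0.6    0.022  1.553 -0.099  1.561 -2.532] [ 433.8 -271.1  141.6] [-0.4  1.5  6.3] [-0.14 -0.16  0.08] [ 0. -0.  0.  0.  0.  0.]
```

```bash
python3 -m inch '[[[0,0,2],0],[[0,0,4],0],[[0,0,4],0]]';python3 -m inch '[[[0,0,2],0],[[0,0,3],0],[[0,0,3],0]]'; python3 - <<'E'
from h import *
s=r.read_state();print(s['joints'].round(3),s['eef_pos'].round(1),s['wrist_force'].round(1),s['moment'].round(2))
w=grab('wrist','wG');A=cloud(w)
yaw=np.radians(6.5);x,y,z=A[...,0]-477.5,A[...,1]+294,A[...,2]
X=x*np.cos(yaw)+y*np.sin(yaw);Y=-x*np.sin(yaw)+y*np.cos(yaw)
for yy in range(-52,52,4):
    o=f'{yy:4d}: '
    for xx in range(-84,60,6):
        m=(abs(X-xx-3)<3)&(abs(Y-yy-2)<2)&(z<80)
        o+=f'{np.percentile(z[m],80):3.0f} ' if m.sum()>1 else ' .. '
    print(o)
E
```

```text
clock: 26.2
eef_pos: [432.3, -270.4, 143.5]
ee_rot: [-2.527, 1.472, -2.165]
wrist_force: [0.2, -0.3, -1.9]
finger_gap: 0.165
clock: 26.5
eef_pos: [433.0, -271.0, 147.5]
ee_rot: [-2.5, 1.472, -2.139]
wrist_force: [-0.1, 0.1, -0.7]
finger_gap: 0.165
[-0.601  0.019  1.544 -0.099  1.575 -2.533] [ 433.  -271.   147.5] [-0.1  0.1 -0.7] [0.13 0.07 0.01]
 -52:   5   5   5   5   5   5   5   6   5   5   6   5   5   5   5   5   5   5   5   5   5   5   5   5 
 -48:   5   5   5   5   5   6   5   6   5   5   5   5  15  14  13  13   5   5   5   5   5   5   5   5 
 -44:   6   5   5   5   6   5   6   5   5   5  15  16  15  15  14  13  12  12   5   6   5   5   5   6 
 -40:   5   6   5   5   5   6   5   5   5  17  16  16  15  13  13  12  13  12  11   5   5   5   5   5 
 -36:   5   5   5   5   5   6   5   5  16  17  16   5   5   5   5   5   9  11  11  10   5   6   5   5 
 -32:   5   5   5   5   5   6   6   9  18  17   5   5   6   5   5   5   6   6  11  11   6   5   5   6 
 -28:   5   6   6   5   5   6   5  15  18  18   5   5   5   6   5   5   6   5   7  10  10   5   5   5 
 -24:   5   5   5   5   5   5 
[... 1225 characters left out ...]
 5   5   5  ..  ..  ..  ..  ..  ..  ..  ..  ..  ..  ..  ..   5  10  11   6   6  .. 
  28:   6   5   5   5   5   5   5  19  19  ..  ..  ..  ..  ..  ..  ..  ..  ..   6  11  11   5   6   5 
  32:   5   5   6   5   6   5   5  17  19  19  ..  ..  ..  ..  ..  ..  ..  ..  11  11  10   5   5   5 
  36:   5   5   5   5   5   5   5   5  18  18  18  ..  ..  ..  ..  ..  ..  12  12  11   5   5   6   5 
  40:   5   5   5   5   5   5   5   6   5  18  17  17  ..  ..  ..  ..  ..  12  12   5   5   6   6   5 
  44:   5   5   5   6   5   5   5   5   5   6  17  17  15  ..  ..  ..  13  12   5   5   5   5   5   5 
  48:   5   5   5   5   5   5   5   5   6   5   5   6  14  ..  ..  ..  ..   6   5   6   5   6   5   6
```

```bash
python3 -m inch '[[[0,0,-2],0],[[0,0,-4],0],[[0,0,-4.5],0],[[-2,-0.7,-4.5],0],[[-4,-1.4,-4.5],0],[[-7,-2.6,-4.5],0],[[-10,-3.8,-4.5],0],[[-13,-4.9,-4.5],0]]'
python3 -m inch '[[[-4,-1.5,0],0],[[-8,-3,0],0],[[-12,-4.5,0],0],[[-12,-4.5,0],0]]'
cat > map.py <<'E'
from h import *
import sys
s=r.read_state();print(s['joints'].round(3),s['eef_pos'].round(1),s['wrist_force'].round(1),s['moment'].round(2))
w=grab('wrist','w'+sys.argv[1]);A=cloud(w)
yaw=np.radians(6.5);x,y,z=A[...,0]-477.5,A[...,1]+294,A[...,2]
X=x*np.cos(yaw)+y*np.sin(yaw);Y=-x*np.sin(yaw)+y*np.cos(yaw)
for yy in range(-52,52,5):
    o=f'{yy:4d}: '
    for xx in range(-96,60,6):
        m=(abs(X-xx-3)<3)&(abs(Y-yy-2.5)<2.5)&(z<80)
        o+=f'{np.percentile(z[m],80):3.0f} ' if m.sum()>1 else ' .. '
    print(o)
E
python3 map.py H
```

```text
clock: 27.35
eef_pos: [419.8, -276.2, 143.3]
ee_rot: [-2.492, 1.472, -2.131]
wrist_force: [-0.9, 1.0, -1.1]
finger_gap: 0.162
clock: 27.75
eef_pos: [409.3, -278.5, 142.9]
ee_rot: [-2.492, 1.469, -2.135]
wrist_force: [-0.5, -0.4, -1.3]
finger_gap: 0.162
[-0.638 -0.017  1.59  -0.101  1.561 -2.566] [ 409.3 -278.5  142.9] [-0.5 -0.4 -1.3] [ 0.14 -0.01  0.03]
 -52:  21   6   5   5   5   5   5   5   6   6   5   5   5   5   5   6   5   5   5   5   5   5   6   6   5   6 
 -47:  21   5   5   5   5   5   5   5   5   5   6   5   5   9   9   9   9   9   9   6   5   5   5   5   5   5 
 -42:  21   5   5   5   6   5   5   5   5   5   5   9   9   9   9   8   9   9   9   9   9   5   6   6   5   6 
 -37:  21   5   5   6   6   5   6   5   6   5   9   9   9   5   5   5   6   5   6   9   9   9   5   6   5   6 
 -32:  21   5   5   5   5   5   5   5   5   7   9   8   5   5   5   6   5   5   5   6   8   9   8   5   5   5 
 -27:  21   6   5   5   6   5   5   6   5   5   9   9   5   5   5   5   5   6   6   5   5   9   9   5   5   5 
 -22:  22   5   5   5   5   5   5   5   5   5   5   8   5   6   5   5   5   5
[... 886 characters left out ...]
 5   5   5   6   5  ..  ..  ..  .. 
  23:  21   5   5   6   5   5   5  ..  ..  ..  ..  ..  ..  ..  ..   5   5   5   5   5   5   9   9   5   5   5 
  28:  22   5   5   5   5   6   5   5   4  ..  ..  ..  ..  ..  ..   6   5   5   5   5   8   9   8   5   6   6 
  33:  21   5   5   6   5   5   5   5   5   6  ..  ..  ..  ..  ..   6   6   5   6   8  10   9   5   6   5   5 
  38:  21   5   5   5   5   6   6   5   5   5   5  ..  ..  ..  ..   6   6   8   9   9   9   5   5   5   6   5 
  43:  22   6   5   5   5   5   6   5   6   5   6  ..  ..  ..   9   9  10   9   9   8   5   5   5   5   5   5 
  48:  22   5   5   5   5   5   5   5   5   5   5  ..  ..  ..  ..  ..  ..   9   5   5   5   5   5   5   6   5
```

```bash
python3 -m inch '[[[0,0,15],0],[[0,0,40],-0.08],[[0,0,60],-0.17],[[0,0,60],-0.25],[[0,0,60],-0.25],[[0,0,60],-0.25]]'
cat > lean2.py <<'E'
from h import *
import sys
from scipy.spatial.transform import Rotation as R
s=r.read_state();M=R.from_euler('xyz',s['ee_rot']).as_matrix();yaw=np.arctan2(-M[0,1],M[1,1]);T=s['eef_pos']
print(s['joints'].round(3),T.round(1),s['wrist_force'].round(1),'yaw',np.degrees(yaw).round(1),'toolx',M[:,0].round(3))
c,sn=np.cos(yaw),np.sin(yaw)
for n in('wrist','scene'):
    A=cloud(grab(n,n[0]+sys.argv[1]));D=A-T
    X=D[...,0]*c+D[...,1]*sn;Y=-D[...,0]*sn+D[...,1]*c;Z=D[...,2]
    print(n)
    for a in range(-150,-20,8):
        k=(Z>=a)&(Z<a+8)&(abs(X)<70)&(abs(Y)<35)&(A[...,2]>30)
        if k.sum()>2: print(a+4,k.sum(),'X',np.percentile(X[k],[5,50,95]).round(1),'Y',np.percentile(Y[k],[5,50,95]).round(1))
E
python3 lean2.py I
```

```text
clock: 28.4
eef_pos: [409.8, -278.4, 203.2]
ee_rot: [-2.491, 1.469, -2.382]
wrist_force: [0.1, -0.8, -1.3]
finger_gap: 0.163
[-0.639 -0.016  1.469 -0.101  1.705 -2.331] [ 409.8 -278.4  203.2] [ 0.1 -0.8 -1.3] yaw 6.4 toolx [-0.073 -0.07  -0.995]
wrist
-130 5 X [-30.3 -30.2 -29.3] Y [-18.7 -16.9 -14.7]
-122 11 X [-29.7 -29.  -27.9] Y [-18.4 -16.  -13.5]
-114 12 X [-28.6 -27.7 -26.3] Y [-17.8 -15.6 -12.5]
-106 15 X [-27.4 -26.5 -25. ] Y [-17.1 -14.6 -11.9]
-98 14 X [-26.  -25.2 -24.2] Y [-15.1 -12.7 -10.4]
-90 14 X [-24.8 -24.2 -23. ] Y [-14.4 -12.5  -9.7]
-82 4 X [-24.  -23.8 -23.1] Y [-12.8 -11.5 -10.4]
-50 254 X [-27.3 -22.9 -11.1] Y [-17.5  -9.    3.5]
-42 63 X [-22.7 -22.1 -21.3] Y [-12.7  -5.8   1. ]
-34 74 X [-21.6 -20.8 -20.2] Y [-12.1  -5.5   2.2]
-26 79 X [-20.2 -19.6 -18.5] Y [-11.   -3.4   3.3]
-18 93 X [-19.2 -18.3 -16.3] Y [-10.6  -3.7   3.6]
scene
-130 16 X [-24.4 -15.2  -3.5] Y [-19.4 -17.3 -16.1]
-122 4 X [-26.  -20.4 -10.8] Y [-17.9 -17.9 -16.2]
-114 4 X [-26.1 -25.  -23.9] Y [-18.  -15.4 -12.4]
-106 6 X [-23.2 -22.8 -21.9] Y [-16.2 -14.1 -12.4]
-98 3 X [-22.8 -22.6 -21.9] Y [-15.5 -13.8 -11.2]
-90 3 X [-20.4 -20.2 -20.2] Y [-13.8 -12.3  -9.6]
-82 3 X [-18.6 -18.5 -18.1] Y [-12.3 -10.7  -9.7]
-58 6 X [-10.1  -8.5  -5.7] Y [-14.9  -5.3   1.3]
-50 41 X [-19.6  -8.7  -4.1] Y [-17.3  -7.8   3.6]
-42 10 X [-10.9  -7.2  -6.5] Y [-15.9  -7.9  -1.1]
-34 13 X [-9.2 -5.7 -4.5] Y [-13.   -6.5   0.5]
-26 9 X [-6.2 -5.2 -4. ] Y [-11.   -5.4   1.4]
-18 14 X [-4.2 -2.9 -2.3] Y [-10.3  -3.4   3.4]
```

```bash
python3 -m inch '[[[0,5,10],0],[[0,15,20],0],[[0,30,30],0],[[0,50,36],0],[[0,75,36],-0.02],[[0,102,36],-0.05],[[0,130,36],-0.08],[[0,160,36],-0.11]]'
python3 -m inch '[[[2,30,0],-0.03],[[4,60,0],-0.06],[[6,90,0],-0.09],[[8,120,0],-0.12],[[10,150,0],-0.15],[[12,180,0],-0.18],[[14,210,0],-0.21],[[16,240,0],-0.24]]'
python3 -m inch '[[[1,30,0],-0.023],[[2,60,0],-0.023],[[3,90,0],-0.023],[[4,120,0],-0.023],[[5,150,0],-0.023],[[5,180,0],-0.023],[[5,205,0],-0.023],[[5,222,0],-0.023]]'
python3 -m inch '[[[0,7,0],0],[[0,9,0],0],[[0,9,0],0],[[0,9,0],0]]'
python3 lean2.py J
```

```text
clock: 29.3
eef_pos: [409.5, -116.5, 240.2]
ee_rot: [-2.479, 1.47, -2.482]
wrist_force: [0.9, -0.2, -0.1]
finger_gap: 0.163
clock: 30.1
eef_pos: [425.0, 123.7, 240.3]
ee_rot: [-2.488, 1.471, -2.731]
wrist_force: [0.4, 0.3, -1.1]
finger_gap: 0.167
clock: 30.9
eef_pos: [429.5, 345.8, 239.9]
ee_rot: [-2.497, 1.47, -2.76]
wrist_force: [-0.1, -0.2, -1.3]
finger_gap: 0.165
clock: 31.3
eef_pos: [430.8, 351.7, 239.2]
ee_rot: [-2.489, 1.469, -2.756]
wrist_force: [0.3, 0.4, -0.9]
finger_gap: 0.163
[ 0.571  0.175  1.194  0.019  1.872 -0.729] [430.8 351.7 239.2] [ 0.3  0.4 -0.9] yaw -15.1 toolx [-0.094 -0.038 -0.995]
wrist
-130 34 X [-30.2  29.1  67. ] Y [-30.8 -13.9  15.6]
-122 202 X [-24.7  59.1  68.9] Y [-29.1 -14.7  16.2]
-114 13 X [-28.5 -27.8 -26.3] Y [-17.7 -15.4 -12.5]
-106 15 X [-27.3 -26.6 -24.9] Y [-17.1 -14.5 -11.9]
-98 13 X [-25.9 -25.1 -24.2] Y [-15.2 -13.2 -10.3]
-90 14 X [-25.  -24.1 -22.8] Y [-14.4 -12.1  -9.6]
-82 5 X [-23.7 -23.6 -23.3] Y [-13.  -12.1 -10.4]
-50 250 X [-27.1 -22.8 -10.8] Y [-17.5  -9.    3.7]
-42 64 X [-22.8 -22.1 -21.1] Y [-12.9  -5.6   1.1]
-34 72 X [-21.6 -
[... 195 characters left out ...]
61 X [-24.   37.7  65.7] Y [-32.6 -17.9  13.6]
-122 203 X [30.4 49.6 68.2] Y [-31.4 -15.   15.7]
-114 5 X [-24.5 -22.9 -21.9] Y [-18.6 -18.6 -15.2]
-106 5 X [-24.2 -22.8 -20.6] Y [-18.3 -16.6 -13.3]
-98 4 X [-23.6 -20.7 -19. ] Y [-16.  -15.2 -13.3]
-90 6 X [-21.  -20.1 -19.1] Y [-16.4 -14.1 -11.9]
-82 4 X [-20.8 -19.9 -19.1] Y [-14.7 -13.2 -11. ]
-74 6 X [-20.2 -18.4 -14.8] Y [-14.  -12.7 -10. ]
-58 4 X [-7.1 -5.5 -3.7] Y [-13.6  -8.8  -3.8]
-50 36 X [-20.1  -8.9  -4.3] Y [-19.1 -14.4  -0.9]
-42 19 X [-23.   -9.9  -5. ] Y [-15.1 -12.7  -2.7]
-34 21 X [-16.   -6.2  -3.6] Y [-14.1 -11.2  -0.5]
-26 23 X [-17.6  -6.7  -3.5] Y [-12.9 -10.7   0.7]
-18 15 X [-12.9  -3.7  -1.5] Y [-11.8 -10.4   1.4]
```

```bash
python3 -m inch '[[[0.4,1.4,-20],0],[[0.4,1.4,-45],0],[[0.4,1.4,-59],0],[[0.4,1.4,-59],0],[[10,-1.2,-59],0],[[20,-3.8,-59],0],[[30,-6.5,-59],0],[[36,-8.1,-59],0]]'
python3 -m inch '[[[7,-1.9,0],0],[[14,-3.8,0],0],[[21,-5.6,0],0],[[27,-7.2,0],0],[[27,-7.2,0],0]]'
python3 lean2.py K
```

```text
clock: 32.2
eef_pos: [468.5, 344.2, 180.7]
ee_rot: [-2.492, 1.471, -2.759]
wrist_force: [1.3, -0.3, -0.1]
finger_gap: 0.168
clock: 32.7
eef_pos: [494.4, 336.9, 179.6]
ee_rot: [-2.49, 1.469, -2.757]
wrist_force: [0.5, -0.5, 0.4]
finger_gap: 0.165
[ 0.497  0.279  1.187  0.012  1.777 -0.806] [494.4 336.9 179.6] [ 0.5 -0.5  0.4] yaw -15.1 toolx [-0.094 -0.038 -0.995]
wrist
-130 5 X [-30.4 -30.2 -29.4] Y [-18.6 -16.6 -14.7]
-122 10 X [-29.7 -29.1 -27.8] Y [-18.4 -16.2 -13.6]
-114 13 X [-28.6 -27.9 -26.4] Y [-17.8 -15.3 -12.6]
-106 13 X [-27.4 -26.6 -25. ] Y [-17.  -14.9 -11.9]
-98 17 X [-26.4 -25.3 -24.2] Y [-15.2 -13.1 -10.4]
-90 11 X [-24.8 -24.1 -23.2] Y [-14.4 -11.8  -9.7]
-82 6 X [-23.9 -23.7 -23. ] Y [-13.7 -12.4 -10.5]
-66 2193 X [-34.7 -10.   39.2] Y [-32.9 -16.9  14. ]
-50 247 X [-27.1 -22.8 -10.8] Y [-17.6  -9.4   3.3]
-42 67 X [-22.8 -22.1 -21.2] Y [-12.9  -5.5   1.1]
-34 68 X [-21.5 -20.9 -19.9] Y [-12.1  -4.9   2. ]
-26 79 X [-20.6 -19.6 -18.6] Y [-11.2  -4.6   3.2]
-18 98 X [-19.3 -18.4 -15.3] Y [-10.6  -3.8   3.8]
scene
-146 29 X [41.3 43.1 44.7] Y [-32.9 -11.4  12.1]
-138 33 X [-7.3 42.9 44.9] Y [-34.9 -18.1   6.3]
-130 45 X [-23.3  42.7  44.6] Y [-34.3 -18.4  10.7]
-122 38 X [-24.9  43.2  44.5] Y [-34.4 -14.5  12.2]
-114 31 X [35.7 42.7 44.5] Y [-34.6 -16.8   7.7]
-106 37 X [34.2 43.1 44.3] Y [-34.8 -13.   12.1]
-98 37 X [38.4 42.7 44.7] Y [-34.3 -10.7  12.7]
-90 29 X [35.4 43.1 44.9] Y [-34.4 -12.7  10.9]
-82 37 X [30.5 43.2 44.4] Y [-34.9 -15.6   8.8]
-74 44 X [-17.8  42.8  44.7] Y [-34.5 -12.1  10.9]
-66 452 X [-27.2  14.8  42.9] Y [-33.5 -13.   12.9]
-58 40 X [-28.3   0.4  38.1] Y [-31.7 -19.8  11.8]
-50 30 X [-21.7  -9.4  -4.1] Y [-18.8 -13.6  -1.6]
-42 16 X [-21.  -10.4  -6.3] Y [-15.5 -13.3  -1.8]
-34 17 X [-19.6  -6.5  -4.8] Y [-14.2 -11.9  -3.1]
-26 18 X [-18.1  -8.3  -4. ] Y [-13.1 -11.1  -2.5]
-18 18 X [-16.3  -4.8  -1.3] Y [-11.5 -10.3   0.8]
```

```bash
python3 -m inch '[[[0,0,-4],0],[[0,0,-7],0],[[0,0,-8],0],[[0,0,-8],0]]'; python3 -m inch '[[[0,0,-1],0],[[0,0,-2],0],[[0,0,-2],0]]';  python3 -m inch '[[[0,0,-1],0],[[0,0,-1],0]]'
```

```text
clock: 33.2
eef_pos: [493.5, 337.3, 172.0]
ee_rot: [-2.492, 1.469, -2.758]
wrist_force: [-0.6, -0.0, 0.0]
finger_gap: 0.163
clock: 33.5
eef_pos: [494.2, 337.3, 171.6]
ee_rot: [-2.492, 1.472, -2.758]
wrist_force: [-1.0, -1.4, 5.4]
finger_gap: 0.167
clock: 33.7
eef_pos: [494.5, 337.4, 171.5]
ee_rot: [-2.491, 1.473, -2.757]
wrist_force: [-0.4, -0.5, 7.4]
finger_gap: 0.163
```

```bash
python3 -m inch '[[[0,0,2],0],[[0,0,2],0]]'; python3 -m inch '[[[0,0,0],0],[[0,0,0],0],[[0,0,0],0],[[0,0,0],0],[[0,0,0],0]]' -0.5; python3 lean2.py L
```

```text
clock: 33.9
eef_pos: [493.9, 337.3, 171.7]
ee_rot: [-2.493, 1.47, -2.759]
wrist_force: [-0.3, -0.6, 4.3]
finger_gap: 0.163
clock: 34.4
eef_pos: [493.5, 337.2, 170.4]
ee_rot: [-2.492, 1.468, -2.757]
wrist_force: [1.0, 1.2, 0.5]
finger_gap: 0.249
[ 0.498  0.281  1.203  0.012  1.759 -0.806] [493.5 337.2 170.4] [1.  1.2 0.5] yaw -15.1 toolx [-0.095 -0.038 -0.995]
wrist
-122 3 X [-13.5 -13.4 -13.3] Y [-11.1 -10.1  -9.2]
-58 3027 X [-33.3   0.8  40.7] Y [-32.2  -1.2  13.3]
-50 201 X [-24.4 -19.8  -7.8] Y [-18.3  -4.2   4. ]
-42 39 X [-22.8 -19.9 -13. ] Y [-15.4  -6.1   1.1]
-34 40 X [-22.9 -20.2 -11.3] Y [-15.4  -5.    2.2]
-26 45 X [-23.1 -20.6 -13.2] Y [-14.5  -5.7   1.9]
-18 53 X [-23.4 -20.6 -12.5] Y [-14.8  -5.    2.5]
scene
-138 25 X [41.6 43.7 45.1] Y [-33.4 -13.3   9.8]
-130 30 X [31.7 43.7 45.5] Y [-34.6 -13.9   9.4]
-122 32 X [36.9 43.7 45. ] Y [-34.1 -12.4  12. ]
-114 31 X [35.6 43.7 45.1] Y [-34.7 -11.1  11.9]
-106 29 X [39.4 44.  45.5] Y [-34.8 -16.3   7.9]
-98 34 X [40.8 43.8 45.7] Y [-34.   -9.5  12.9]
-90 32 X [39.4 44.  45.3] Y [-34.6 -16.5   9.9]
-82 36 X [33.9 44.  45.8] Y [-34.6 -12.1  11.2]
-74 34 X [29. 44. 46.] Y [-34.6 -14.5  12.4]
-66 44 X [-6.2 43.8 46. ] Y [-34.6 -13.5  10.6]
-58 394 X [-28.1  16.4  43.6] Y [-33.5 -14.6  13.2]
-50 126 X [-19.9   2.7  41.2] Y [-32.6 -13.3  10.6]
-42 18 X [-15.5  -6.7  -3.5] Y [-17.7 -13.1  -0.1]
-34 21 X [-14.4  -7.7  -4.7] Y [-17.7 -12.9  -0.4]
-26 17 X [-16.4  -8.1  -4.3] Y [-16.5 -13.4  -3.5]
-18 19 X [-14.9  -7.9  -3.9] Y [-16.  -12.9  -0.4]
```

```bash
python3 -m inch '[[[0,0,0],0],[[0,0,0],0],[[0,0,0],0],[[0,0,0],0],[[0,0,0],0],[[0,0,0],0],[[0,0,0],0],[[0,0,0],0]]' 1; python3 -m inch '[[[0,0,10],0],[[0,0,25],0],[[0,0,45],0],[[0,0,70],0],[[0,0,100],0],[[-30,8,110],0],[[-60,16,110],0],[[-60,16,110],0]]'
python3 - <<'E'
from h import *
w=grab('wrist','wM');A=cloud(w);t=grab('top','tM');s=grab('scene','sM')
for n in('wM','sM','tM'):
    A=cloud(load(n))
    x,y,z=A[...,0]-474.8,A[...,1]-332.5,A[...,2];X=x*.966-y*.259;Y=x*.259+y*.966
    print(n)
    for a in range(30,200,10):
        k=(z>=a)&(z<a+10)&(abs(X)<24)&(abs(Y)<24)
        if k.sum()>2:print(a,k.sum(),'X',np.percentile(X[k],[5,50,95]).round(1),'Y',np.percentile(Y[k],[5,50,95]).round(1))
    k=(z>183)&(z<200)&(abs(X)<25)&(abs(Y)<25)
    if k.sum()>10: print(cv2.minAreaRect(A[k][:,:2].astype(np.float32)))
# bystanders: compare top before/after
t0=load('t0');d=np.abs(t0['color'].astype(int)-t['color']).max(2)
for nm,(u,v,rr) in dict(bottle=(417,131,20),offcut=(174,129,18),spare=(208,140,18)).items(): print(nm,(d[v-rr:v+rr,u-rr:u+rr]>40).sum())
print(r.read_state()['clock'],r.read_state()['eef_pos'])
E
python3 tray.py N
```

```text
clock: 35.3
eef_pos: [493.6, 337.3, 170.9]
ee_rot: [-2.493, 1.469, -2.758]
wrist_force: [0.1, -0.1, 1.0]
finger_gap: 0.892
clock: 36.1
eef_pos: [431.5, 354.6, 284.7]
ee_rot: [-2.513, 1.474, -2.775]
wrist_force: [0.4, -0.8, 0.2]
finger_gap: 0.997
wM
40 6 X [1.2 1.5 2.6] Y [-0.5  1.5  3.4]
50 8 X [1.4 2.1 2.9] Y [-0.3  2.7  4.2]
60 7 X [1.  1.7 3.6] Y [0.6 3.1 4.6]
70 8 X [1.2 1.7 2.3] Y [-0.7  1.4  3.6]
80 3 X [1.4 1.5 2.4] Y [1.2 2.4 3.7]
100 9 X [-18.7 -18.6 -18.3] Y [-20.5 -12.8  -8.2]
110 799 X [-17.9  -2.3  20.9] Y [-22.6  -0.8  21.9]
120 59 X [-6.6 -2.6  5.2] Y [-7.   4.2 11.8]
130 48 X [-5.2 -2.6  6.5] Y [-6.5  2.7 11. ]
140 42 X [-5.6 -2.8  3.6] Y [-7.   2.6 10. ]
150 51 X [-5.4 -2.8  5. ] Y [-6.5  2.6 10.3]
160 54 X [-5.3 -2.5  5.7] Y [-7.   3.  10.7]
170 62 X [-5.3 -3.1  4.5] Y [-6.6  2.6 10.1]
180 219 X [-5.   1.7 10.5] Y [-6.   1.4  9.5]
190 53 X [-2.5  4.4 10. ] Y [-5.1  2.5  7.6]
((478.7289733886719, 332.8460693359375), (16.125112533569336, 16.0388126373291), 5.151061058044434)
sM
90 3 X [5.8 5.9 6.7] Y [0.6 1.5 1.9]
110 180 X [-15.8   9.   23. ] Y [-22.9 -10.3  21.5]
12
[... 1266 characters left out ...]
         
                               
                               
           #                   
          #### # ###           
        # #       #            
       ###           #         
        ##           ##        
        o            ##        
                      ##       
                      ##       
     ##                #       
     ##                #       
     ##                ##      
     ##                #       
     ##                #       
     ##               #        
      ##             ##        
       #             ##        
       ##           ##         
       o ###      ####         
          ##########           
            ## ###
```

```bash
python3 -c "
from cell import r
print(r.close_job())"
```

```text
the job is handed in; nothing more can be done
None
```

The ring is out of its groove and lying in the grey tray, and the pick is hanging back in the middle-sized stand. I handed the job in at about 36 s of the 72 s allowed.

**How it went:**
- I took the pick from the stand and leaned it back about 22–23° in the grip by pushing its shank against the tray wall.
- I slid its foot under the ring's left end through the slot, and the wrist depth image showed the tip inside the ring.
- I lifted the ring out past the ram and the guard bow with the pick only; the fingers never touched it.
- I lowered the ring until its lower edge touched the tray floor, swung it down flat, drew the foot out and hung the pick back up.

**What the last checks showed:**
- **Ring:** its visible top surface was at about 9 mm all round once the foot was out, which means flat on the tray floor. The final top view shows it still there.
- **Pick:** it hangs upright with its collar on the fork. It sits about 3 mm deeper in the slot and is turned about 20° from where it started.
- **Bystanders:** the bottle, offcut and spare bearing are unchanged in the top image.
- **Robot:** the gripper is open and clear, touching nothing.

**What did not go as planned:** while freeing the foot in the tray I asked for a turn that ran the last joint to its limit, with the last reading just inside its range.
- The hand moved off course and tilted about 6°, and pressed the pick on the tray floor with up to about 33 N in the readings I took.
- While I took that pressure off, one end of the ring rose about 10 mm and was lowered again. The ring stayed in place.
- The tool kept the tilt to the end, so the pick leaned slightly as I hung it and came upright by itself on release.

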